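# Pack the spares tray for the on-road model car

### The job

Pack the spares tray for the on-road model car standing at the side of the bench: set the smooth-tyred wheel flat in the big round recess, the motor upright with its shaft up in the small round recess, the larger battery pack flat in the big oblong recess and the steering servo standing on its base in the small oblong recess, each fully down on the floor of its recess. Leave the wheel with the tread blocks and the smaller battery pack lying where they are.

Things in the scene. Friction and masses are not known exactly. Their poses are not given: they have to be found in the camera images.
- slick_wheel: Loose. Model-car wheel with a smooth black tyre and a white dished rim, lying flat on its side: 56 mm in diameter, 25 mm high, about 40 g. Origin: centre of the underside; z up along the wheel's axle.
- race_battery: Loose. The larger of two dark hard-case battery packs with a pale label on top, lying flat: 96 mm long (x), 47 mm wide (y), 25 mm high, about 170 g. Origin: centre of the underside; x along the length (two brass sockets near the +x end), z up.
- motor: Loose. Electric motor standing on end, shaft up: a cylindrical can 36 mm in diameter and 50 mm high, dark with a bright front plate on top; a 3 mm shaft stands up 13 mm more from its centre. Small solder tabs stand out 1.5 mm at the foot. About 160 g. Origin: centre of the underside; z up along the axis.
- servo: Loose. Steering servo standing on its base: dark box, bright middle band, 40 (x) x 20 (y) x 36 mm high; thin ears (54.5 mm over both, 18 mm wide in y) stick out at the x ends at 26 to 29 mm height; on top, 10 mm towards +x, a round white horn 20 mm across, its top 42 mm above the base. About 50 g. Origin: centre of the underside; z up.
- tread_wheel: Loose look-alike, does not belong in the tray. Model-car wheel lying flat, with a black tyre with coarse tread blocks and a white open five-spoke rim on a dark ground: 64 mm in diameter, 29 mm high. Origin: centre of the underside; z up.
- small_battery: Loose look-alike, does not belong in the tray. The smaller of the two dark hard-case battery packs: 66 mm long (x), 34 mm wide (y), 17 mm high, same finish and label. Origin: centre of the underside; x along the length, z up.
- round_big: Fixed grey insert 124 (x) x 92 (y) x 11 mm, one of four laid 2 x 2 in a dark tray (264 x 200 mm, lip 14 mm above the table); their places swap. Holds the big round recess, 70 mm across, in its middle. Origin: centre of underside, 4 mm above the table, z up; recess floor at z = 3 mm, top at z = 11 mm. For the smooth-tyred wheel.
- round_small: Fixed grey insert 124 (x) x 92 (y) x 11 mm, one of four laid 2 x 2 in a dark tray (264 x 200 mm, lip 14 mm above the table); their places swap. Holds the small round recess, 50 mm across, in its middle. Origin: centre of underside, 4 mm above the table, z up; recess floor at z = 3 mm, top at z = 11 mm. For the motor.
- oblong_big: Fixed grey insert 124 (x) x 92 (y) x 11 mm, one of four laid 2 x 2 in a dark tray (264 x 200 mm, lip 14 mm above the table); their places swap. Holds the big oblong recess, 110 (x) x 61 mm (y), in its middle. Origin: centre of underside, 4 mm above the table, z up; recess floor at z = 3 mm, top at z = 11 mm. For the large battery pack, its length along x, either way round.
- oblong_small: Fixed grey insert 124 (x) x 92 (y) x 11 mm, one of four laid 2 x 2 in a dark tray (264 x 200 mm, lip 14 mm above the table); their places swap. Holds the small oblong recess, 55 (x) x 35 mm (y), in its middle. Origin: centre of underside, 4 mm above the table, z up; recess floor at z = 3 mm, top at z = 11 mm. For the servo, its 40 mm side along x, either way round.
Things that resemble listed ones, but are neither listed nor needed, are in the scene too. What is shaped like the motor but green, pink or purple is not meant.

How it is judged:
At the end, for the whole second after the job is handed in: Each of the four rests at rest and released in its own recess: underside under 6 mm above the insert's underside (recess floor: 3 mm), within 13 mm of the recess centre, upright within 0.1 rad; the block-tread wheel and smaller battery pack are within 30 mm of where they began (horizontal distance between slick_wheel and round_big below 0.013 m and z of slick_wheel in the frame of round_big between 0 and 0.006 m and angle between each of slick_wheel, motor, race_battery, servo's own z axis and vertical below 0.1 rad and linear speed of each of slick_wheel, motor, race_battery, servo below 0.02 m/s and angular speed of each of slick_wheel, motor, race_battery, servo below 0.2 rad/s and horizontal distance between motor and round_small below 0.013 m and z of motor in the frame of round_small between 0 and 0.006 m and horizontal distance between race_battery and oblong_big below 0.013 m and z of race_battery in the frame of oblong_big between 0 and 0.006 m and horizontal distance between servo and oblong_small below 0.013 m and z of servo in the frame of oblong_small between 0 and 0.006 m and distance of each of tread_wheel, small_battery from where it was at the start of the episode below 0.03 m); the robot touches nothing.
It fails at once if the block-tread wheel was displaced by more than 30 mm (distance of tread_wheel from where it was at the start of the episode above 0.03 m).
It fails at once if the small battery pack was displaced by more than 30 mm (distance of small_battery from where it was at the start of the episode above 0.03 m).
It also fails if it takes over 102 s, if anything falls off the work surface, if the arm or the gripper's body presses on something with over 40 N, if the wrist force passes 120 N, or if a joint passes its speed limit or range.

### The arm

A 7-joint arm with a two-finger parallel gripper is mounted at the origin on the work surface. World frame = base frame: x ahead of the robot, y to its left, z up, the work surface at z = 0. Lengths are in m, angles in rad, forces in N, time in s.
With the tool pointing down it reaches from about 0.425 to 0.925 m from the base axis. Payload 6.8 kg.
Tool frame: the origin (TCP) lies midway between the tips of the shut fingers; the grasp point (between the pads) lies r.grasp_offset behind it (r.grasp_offset is the distance from the TCP to the grasp point, in m); z points along the fingers, y is the direction in which the jaws open and shut (so a half turn about z gives the same grasp; the last joint's range is limited). The gripper opens to 85 mm and grips with 20 to 120 N. Pads are 22 mm wide; open, the fingers measure 114 mm over their backs; the gripper's body (76 mm by 85 mm) begins 54 mm behind the grasp point. The pads swing forward as they close: fully open they stand 13 mm farther back than shut.
Start: joints at [-1.43, 0.477, 0.022, 1.555, -0.011, 1.109, -0.083], TCP at [0.166, 0.654, 0.231] pointing down, gripper open.
Joint ranges: [-2.96, 2.96], [-0.34, 2.1], [-1.41, 1.46], [0.24, 2.44], [-1.37, 4.51], [0.17, 1.92], [-2.96, 2.96]. Speed limits (rad/s): [2.39, 2.39, 3.14, 3.14, 3.14, 3.14, 3.14].

### API

Orientations are given as a rotation vector (axis times angle).
In Python, from bench import r gives the robot as it stands. The module is installed in compiled form; this text tells all that it offers.
- The arm moves only by the tool send_rows, never from a script. Its argument "moves" is one flat list of numbers, 4 for each row, row after row: the shift along the tool's x, y, z in mm, then the turn about the tool's z in degrees. A call has 1 to 8 rows; each row is the pose to reach, as a shift and turn from the pose commanded when the call began, along the tool's axes at that moment; what a row does not reach only later rows make up. A row lasts 1/8 s, in which the tool goes at most 62.5 mm and 10.7 degrees, less where a joint would pass 70% of its speed; a pose out of reach is approached as far as the arm can. A call with a gripper value outside its range is refused whole. "hand" is the closure, from 0 (fully open) to 1 (shut), set as the call begins (left out, the last holds). The fingers move at their own pace and stop on an object; "newtons" is the grip in N (left out, the last holds). Time passes only in rows, so rows that repeat a pose let the fingers close. It gives the time, the measured TCP pose, the force and the opening at its end, in the units of the state.
- r.get_obs(): the state, without advancing time (a new reading comes with each control period).
- r.grab_frame(name): name is "side" or "top"; returns a dict with "img" (480x640x3 uint8, red, green, blue), "mtx" (3x3 intrinsics, pixels), "world_to_cam" (4x4, takes a point from world to camera coordinates). Camera axes: x right, y up, looking along -z (the intrinsics and any distortion apply to the point x, -y, -z); pixel columns grow to the right and rows downward; lengths in m; the calibration is good to about 2 mm. A picture is of the moment at which its call begins. There is no depth.
- r.hand_in(): hands the job in, once; it reports no verdict.
The state is a dict: "clock": time; "joints": joint angles; "qvel": joint speeds; "tau": joint torques, N m; "tcp_pos": TCP position; "orientation": TCP orientation; "contact_force": force on the tool from outside, world axes, zero at the start; "moment": the same for the moment, N m; "grip_width": finger opening in m.
Only numpy, scipy, OpenCV 4.12 (cv2) and the standard library are available. Lean on these libraries where they do the work, as an engineer would, in place of code of your own. Each camera call takes 0.05 s, during which the arm holds its last target.

## Working session

There is one attempt and no reset: what is moved stays moved. The work goes in short steps, Python scripts to look and compute and a tool call to move; the robot and the scene stay as the last step left them, time stands still between calls to the robot, and variables do not carry over. Pictures are saved under pics/ and viewed, and the job is handed in when it is done.

Besides the shell and the picture viewer there is one more tool, called after "Call:" as a command line: name --argument value ..., lists and objects as JSON in quotes. send_rows: Moves the arm, as the interface text tells. Its arguments: {"type":"object","properties":{"moves":{"type":"array"},"hand":{"type":"number"},"newtons":{"type":"number"}},"required":["moves"]}

```bash
mkdir -p pics; python3 - <<'E'
from bench import r
import cv2
o=r.get_obs()
print({k:o[k] for k in o}, r.grasp_offset)
for n in("top","side"):
    f=r.grab_frame(n); cv2.imwrite(f"pics/{n}0.png",f["img"][:,:,::-1]); print(f["mtx"],f["world_to_cam"],f.keys())
E
```

```text
{'clock': 0.0, 'joints': array([-1.43009299,  0.47782841,  0.02233203,  1.55645599, -0.01150609,
        1.10929275, -0.08312765]), 'qvel': array([-0.00367309,  0.00277029, -0.00088586, -0.00011217, -0.00093765,
       -0.00093046, -0.00026937]), 'tau': array([ 4.17743850e-04, -5.96458697e+01,  1.60817955e+00, -2.81190687e+01,
        1.25250622e-02,  9.47239838e-03,  1.72496914e-05]), 'tcp_pos': array([0.1660768 , 0.65363645, 0.23030466]), 'orientation': array([-3.89802537e-01, -3.11721313e+00,  2.91178222e-03]), 'contact_force': array([-0.41163055, -0.0131287 , -0.47711792]), 'moment': array([-0.0216499 ,  0.03033076, -0.00474909]), 'grip_width': 0.08549941538575674} 0.0187
[[559.63915714   0.         326.10219359]
 [  0.         559.63915714 227.05869969]
 [  0.           0.           1.        ]] [[ 0.00997504 -0.99989942 -0.01008206 -0.0421143 ]
 [ 0.99859276  0.0094358   0.05218676 -0.52716511]
 [-0.05208638 -0.01058844  0.99858645 -1.08713965]
 [ 0.          0.          0.          1.        ]] dict_keys(['img', 'mtx', 'world_to_cam'])
[[500.11407011   0.         324.30218613]
 [  0.         500.11407011 237.27561966]
 [  0.           0.           1.        ]] [[-0.80672403 -0.59088276 -0.00734201  0.37162728]
 [ 0.27364343 -0.38455601  0.88160986 -0.20436703]
 [-0.52375148  0.70920677  0.47192176 -0.64416246]
 [ 0.          0.          0.          1.        ]] dict_keys(['img', 'mtx', 'world_to_cam'])
```

View pics/top0.png

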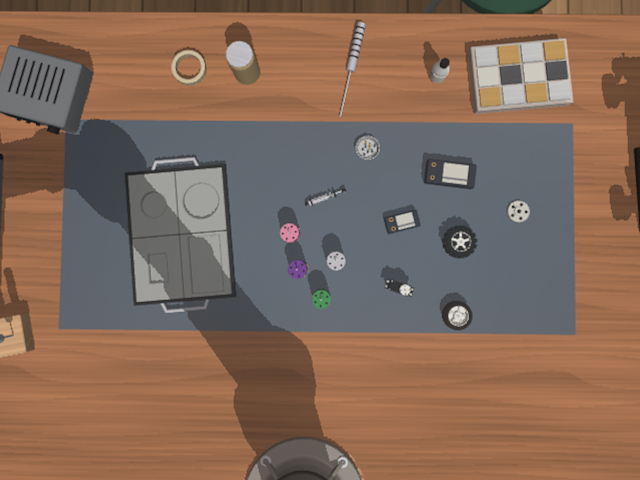

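View pics/side0.png

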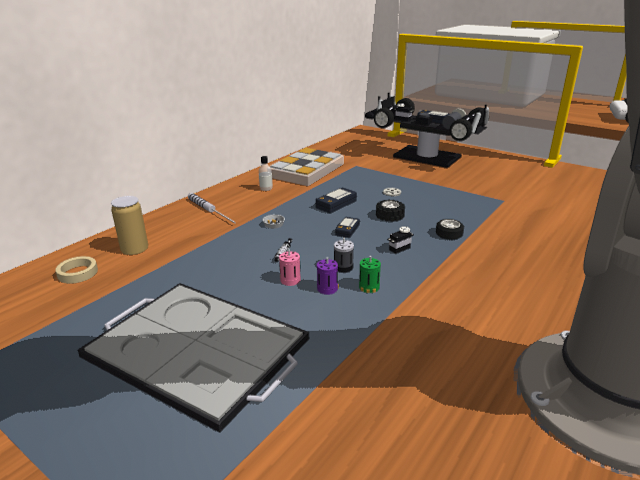

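The images show the tray at top pixel (180,233) and the loose parts at about (300–520, 145–320). I'll write the helpers and enlarge crops.

```bash
cat > h.py <<'E'
import numpy as np, cv2
from bench import r
def cam(f):
    K=f["mtx"]; T=f["world_to_cam"]; return K,T[:3,:3],T[:3,3]
def ray(f,u,v,z):
    K,R,t=cam(f)
    d=np.array([(u-K[0,2])/K[0,0],-(v-K[1,2])/K[1,1],-1.0])
    c=-R.T@t; w=R.T@d; return c+w*(z-c[2])/w[2]
def proj(f,p):
    K,R,t=cam(f); q=R@np.asarray(p)+t
    return np.array([K[0,0]*q[0]/-q[2]+K[0,2],K[1,1]*-q[1]/-q[2]+K[1,2]])
def tool():
    o=r.get_obs(); return o["tcp_pos"],cv2.Rodrigues(np.asarray(o["orientation"]))[0],o
E
python3 - <<'E'
from h import *
im=cv2.imread("pics/top0.png")
cv2.imwrite("pics/c1.png",cv2.resize(im[125:335,270:540],(0,0),fx=2.9,fy=2.9,interpolation=cv2.INTER_CUBIC))
cv2.imwrite("pics/c2.png",cv2.resize(im[150:315,110:250],(0,0),fx=3.6,fy=3.6,interpolation=cv2.INTER_CUBIC))
E
```

```text
(no output)
```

View pics/c1.png

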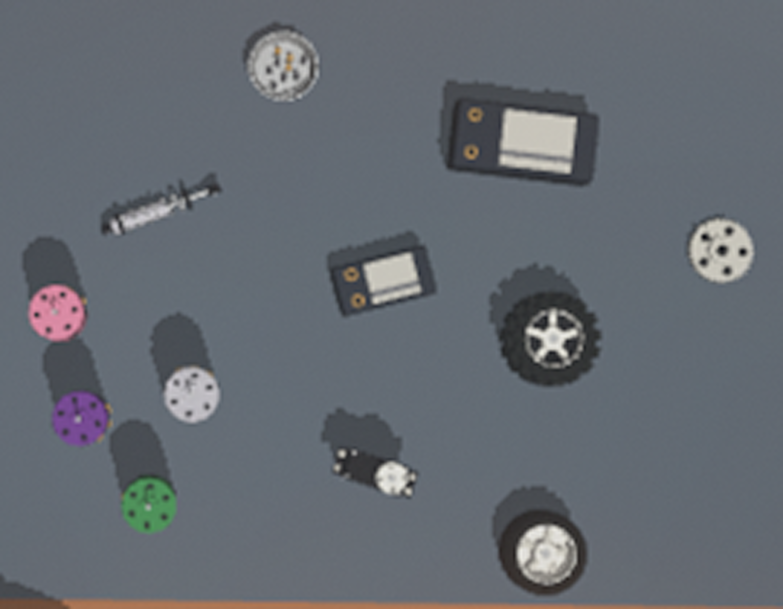

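View pics/c2.png

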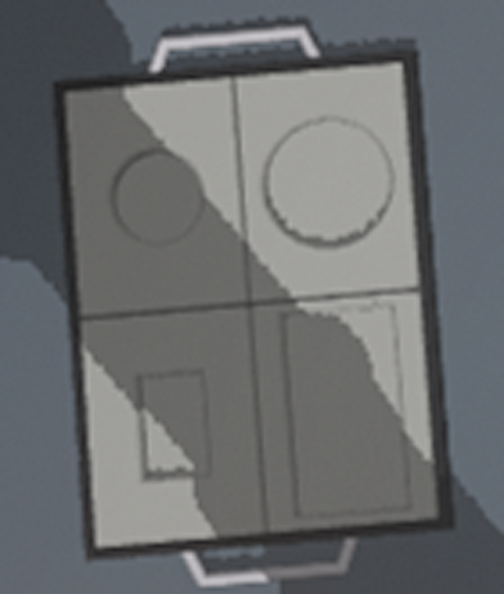

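Motor candidates (top px): pink (289,232), purple (298,269), green (321,299), bright/silver plate (336,261). Only the last is not in an excluded colour, and it is dark with a bright plate. Wheels: five-spoke with blocks (459,241) and smooth (458,316), so the smooth one is meant. Batteries: (450,172) is larger than (402,220), so the first is meant. The servo is at (399,287).

```bash
python3 - <<'E'
from h import *
f=r.grab_frame("top"); im=f["img"].astype(int)
hsv=cv2.cvtColor(f["img"],cv2.COLOR_RGB2HSV)
def blob(mask,box,name,z,show=True):
    x0,y0,x1,y1=box; m=np.zeros(mask.shape,np.uint8); m[y0:y1,x0:x1]=mask[y0:y1,x0:x1]*255
    c,_=cv2.findContours(m,cv2.RETR_EXTERNAL,cv2.CHAIN_APPROX_NONE); c=max(c,key=cv2.contourArea)
    P=np.array([ray(f,*p[0],z)[:2] for p in c],np.float32)
    (cx,cy),(w,h),a=cv2.minAreaRect(P*1000); e=cv2.minEnclosingCircle(P*1000)
    print(name,"px",c.reshape(-1,2).mean(0).round(1),"rect",round(cx,1),round(cy,1),round(w,1),round(h,1),round(a,1),"circ",np.round(e[0],1),round(e[1],1))
V=im.max(2); 
white=(V>150)
blob(white,(320,245,355,278),"motor top",.05)
blob(white,(440,298,475,332),"slick rim",.022)
blob(white,(395,278,416,300),"horn",.042)
blob(white,(430,155,480,190),"label",.025)
print(im[315,440:476].max(1)); 
# dark: batteries vs mat shading
dark=(V<62)
blob(dark|white,(420,150,480,195),"race dark",.025)
blob(dark,(436,292,480,335),"slick tyre",.025)
blob(dark|white,(380,275,420,302),"servo",.03)
print(im[172,418:480].max(1)); print(im[286,380:420].max(1))
# tray
s=3.6
C=np.array([ray(f,u/s+110,v/s+150,.014)[:2] for u,v in[(55,83),(414,54),(453,525),(88,558)]])*1000
print(C.round(1), C.mean(0), [np.linalg.norm(C[i]-C[(i+1)%4]).round(1) for i in range(4)])
for n,(u,v,z) in dict(rs=(158,197,.015),rb=(328,181,.015),os=(175,425,.015),ob=(347,411,.015)).items(): print(n,(ray(f,u/s+110,v/s+150,z)*1000).round(1))
# crops
cv2.imwrite("pics/c3.png",np.hstack([cv2.resize(f["img"][y-27:y+27,x-27:x+27,::-1],(390,390),interpolation=cv2.INTER_CUBIC) for x,y in[(400,286),(458,315)]]))
E
```

```text
motor top px [335.7 260.8] rect 461.4 -56.8 34.1 34.1 0.6 circ [462.1 -56.2] 17.8
slick rim px [457.1 315.4] rect 360.4 -291.6 31.1 37.0 45.3 circ [ 358.7 -293.5] 19.4
horn px [406.  289.8] rect 409.5 -190.4 18.9 22.8 0.6 circ [ 407.1 -189.8] 12.3
label px [455.1 170.6] rect 639.6 -288.2 47.7 27.8 83.3 circ [ 639.9 -288.2] 26.4
[119 101  49  49  53  51  55  50 161 230 224 225 201 131 177 220 192 184
 184 200 221 218 204 204 202 171 115 134 148  52  55  56  87 117 115 114]
race dark px [455.6 168.7] rect 641.2 -288.3 47.7 31.0 83.3 circ [ 640.9 -288.6] 27.2
slick tyre px [456.5 314.9] rect 359.8 -289.9 55.3 53.2 45.3 circ [ 360.1 -289.8] 28.6
servo px [398.6 287.1] rect 411.8 -178.3 52.1 20.0 71.7 circ [ 410.4 -177.9] 26.2
[116 117 113  95  79  82  73  52  45  60  73  73  74  73  73  74  74  73
  73  72  74  74  74  70  88 157 204 200 199 200 199 199 200 199 199 200
 200 200 199 200 199 200 200 199 200 200 199 200 204 178 100  70  74  74
  74  73  72  79 102 116 116 115]
[118 117 118 119 104 143 178  98  45  50  57  57  57  56  57  57  57  56
  54  45 102 179 223 221 194 202 226 228 214 159 120  92 111 113 118 117
 117 116 116 117]
[[631.  362.3]
 [648.7 164.5]
 [391.1 138.3]
 [371.1 336.8]] [510.49611845 250.49842485] [np.float64(198.6), np.float64(259.0), np.float64(199.6), np.float64(261.1)]
rs [568.4 303.5  15. ]
rb [578.1 210.2  15. ]
os [443.8 290.9  15. ]
ob [452.4 197.1  15. ]
```

View pics/c3.png

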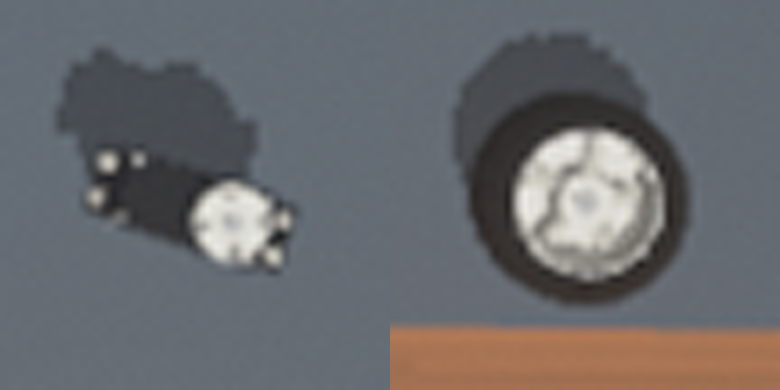

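```bash
python3 - <<'E'
from h import *
f=r.grab_frame("top")
print("servo c",ray(f,399.2,287.7,.029)*1e3,"horn",ray(f,405.1,289.7,.042)*1e3)
a=cv2.resize(f["img"][145:200,415:485,::-1],(700,550),interpolation=cv2.INTER_CUBIC)
cv2.imwrite("pics/c4.png",a)
E
```

```text
servo c [ 411.14292471 -179.08825404   29.        ] horn [ 408.1817804  -188.74281468   42.        ]
```

View pics/c4.png

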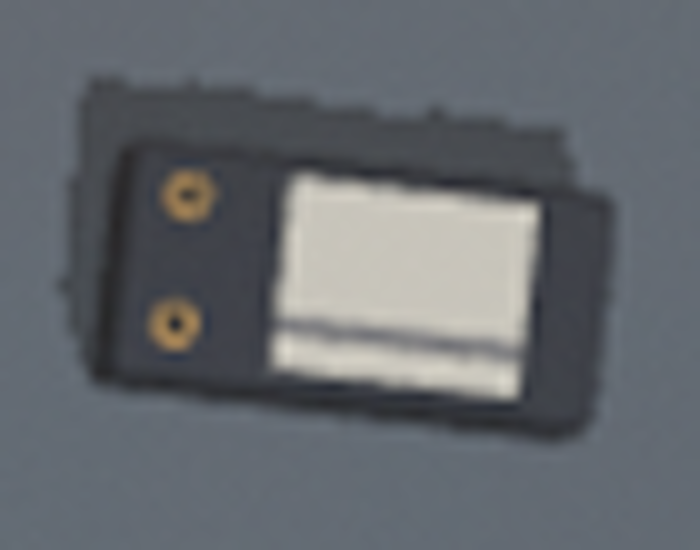

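```bash
cat >> h.py <<'E'
def plan(x,y,z,jaw):
    p,R,o=tool(); d=R.T@(np.array([x,y,z])/1e3-p)*1e3
    cur=np.degrees(np.arctan2(R[1,1],R[0,1])); t=(cur-jaw+90)%180-90
    print("shift",d.round(1),"turn",round(t,1),"or",round(t-180*np.sign(t),1),"| tcp",(p*1e3).round(1),"jaw",round(cur,1),"tilt",round(np.degrees(np.arccos(-R[2,2])),2),"w",round(o["grip_width"]*1e3,1),"F",np.round(o["contact_force"],1),"j",o["joints"].round(2),"t",o["clock"])
E
python3 - <<'E'
from h import *
f=r.grab_frame("top"); print("race",ray(f,450.9,173.7,.025)*1e3)
plan(500,100,200,0); plan(359,-291,120,0)
E
```

```text
race [ 633.52733746 -279.63497346   25.        ]
shift [-460.  -454.7   31.3] turn 75.7 or -104.3 | tcp [166.2 654.  230.9] jaw 75.7 tilt 0.05 w 85.3 F [ 0.6 -0.5  0.4] j [-1.43  0.48  0.02  1.56 -0.01  1.11 -0.08] t 0.25
shift [-419.6 -868.3  111.6] turn 75.7 or -104.3 | tcp [166.2 654.  230.9] jaw 75.7 tilt 0.05 w 85.3 F [ 0.6 -0.5  0.4] j [-1.43  0.48  0.02  1.56 -0.01  1.11 -0.08] t 0.25
```

Call:
send_rows --moves '[-460, -455, 31, 76, -460, -455, 31, 76, -460, -455, 31, 76, -460, -455, 31, 76, -460, -455, 31, 76, -460, -455, 31, 76, -460, -455, 31, 76, -460, -455, 31, 76]' --hand 0 --newtons 40

```text
clock: 1.25
tcp_pos: [0.4246, 0.2248, 0.2076]
orientation: [-2.228, -2.214, -0.002]
contact_force: [0.6, 0.4, 0.8]
grip_width: 0.0856
```

```bash
python3 -c "
from h import *
plan(359,-291,120,0)"
```

```text
shift [-516.3  -62.4   87.1] turn -0.4 or 179.6 | tcp [424.6 224.8 207.6] jaw -0.4 tilt 0.06 w 85.6 F [0.6 0.4 0.8] j [-1.02  0.19  0.46  2.06 -0.11  0.92 -0.51] t 1.25
```

Call:
send_rows --moves '[-60, 20, 0, 0, -120, 40, 0, 0, -180, 60, 0, 0, -240, 70, 20, 0, -300, 70, 20, 0, -360, 60, 20, 0, -420, 20, 20, 0, -480, -30, 40, 0]'

```text
clock: 2.25
tcp_pos: [0.4085, -0.2351, 0.1742]
orientation: [2.225, 2.214, 0.002]
contact_force: [0.6, -0.4, -0.1]
grip_width: 0.0852
```

```bash
python3 -c "
from h import *
plan(359,-291,60,0)"
```

```text
shift [-56.  -49.5 114.1] turn -0.3 or 179.7 | tcp [ 408.5 -235.1  174.2] jaw -0.3 tilt 0.17 w 85.2 F [ 0.6 -0.4 -0.1] j [-0.21  0.25  0.7   2.12 -0.22  0.84  0.62] t 2.25
```

Call:
send_rows --moves '[-37, -36, 60, 0, -37, -36, 90, 0, -37, -36, 90, 0, -37, -36, 90, 0]'

```text
clock: 2.75
tcp_pos: [0.3737, -0.2697, 0.0846]
orientation: [2.225, 2.216, 0.001]
contact_force: [0.7, -0.6, -0.9]
grip_width: 0.0854
```

```bash
python3 - <<'E'
from h import *
plan(359,-291,6,0)
for n in("top","side"):
    f=r.grab_frame(n); u,v=proj(f,(.359,-.291,.02)).astype(int); print(n,u,v)
    v=max(v,60);u=min(max(u,60),580)
    cv2.imwrite(f"pics/w_{n}.png",cv2.resize(f["img"][v-60:v+60,u-60:u+60,::-1],(480,480),interpolation=cv2.INTER_CUBIC))
a=np.hstack([cv2.imread("pics/w_top.png"),cv2.imread("pics/w_side.png")]); cv2.imwrite("pics/w.png",cv2.resize(a,(800,400)))
E
```

```text
shift [-21.3 -14.8  78.6] turn -0.2 or 179.8 | tcp [ 373.7 -269.7   84.6] jaw -0.2 tilt 0.08 w 85.4 F [ 0.7 -0.6 -0.9] j [-0.01  0.4   0.61  2.21 -0.39  0.63  0.88] t 2.75
top 456 315
side 447 225
```

View pics/w.png

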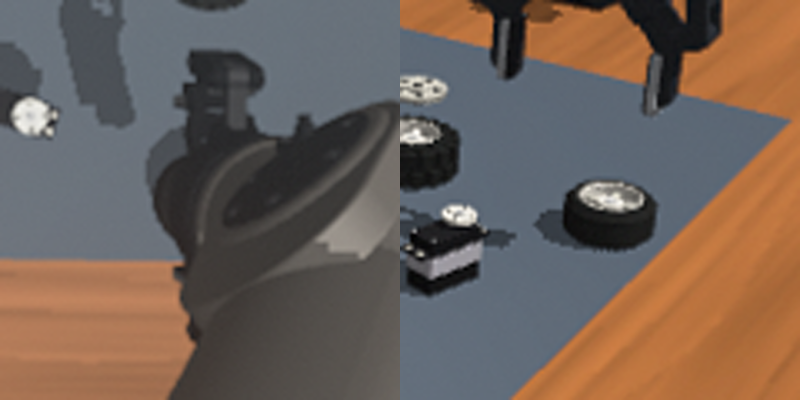

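The side view shows the wheel on the mat at about (610,215) in the crop, with the open jaws above it. The gripper isn't over it yet.

Call:
send_rows --moves '[-21, -15, 0, 0, -21, -15, 20, 0, -21, -15, 40, 0, -21, -15, 55, 0, -21, -15, 70, 0, -21, -15, 79, 0, -21, -15, 79, 0, -21, -15, 79, 0]'

```text
clock: 3.85
tcp_pos: [0.3576, -0.2908, 0.0047]
orientation: [2.226, 2.216, 0.0]
contact_force: [0.5, -0.0, -1.1]
grip_width: 0.0856
```

```bash
python3 - <<'E'
from h import *
plan(359,-291,6,0)
f=r.grab_frame("side"); u,v=447,225
cv2.imwrite("pics/w2.png",cv2.resize(f["img"][v-60:v+60,u-60:u+60,::-1],(480,480),interpolation=cv2.INTER_CUBIC))
E
```

```text
shift [-0.2  1.4 -1.3] turn -0.3 or 179.7 | tcp [ 357.6 -290.8    4.7] jaw -0.3 tilt 0.02 w 85.6 F [ 0.5 -0.  -1.1] j [ 0.18  0.55  0.45  2.24 -0.55  0.46  1.07] t 3.85
```

View pics/w2.png

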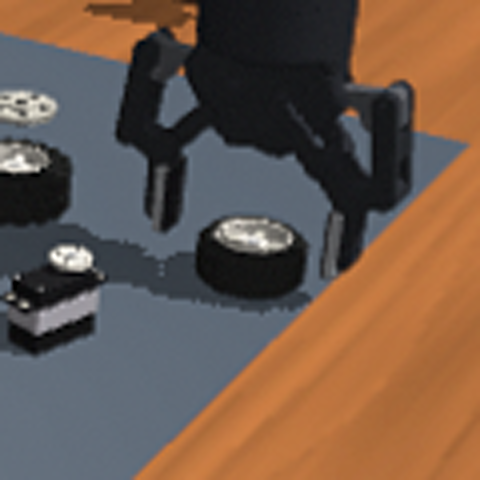

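Fingers straddle the smooth wheel (centre (250,257) in the crop); closing.

Call:
send_rows --moves '[0, 0, -1, 0, 0, 0, -1, 0, 0, 0, -1, 0, 0, 0, -1, 0, 0, 0, -1, 0, 0, 0, -1, 0, 0, 0, -1, 0, 0, 0, -1, 0]' --hand 1 --newtons 40

```text
clock: 4.9
tcp_pos: [0.3577, -0.2907, 0.0061]
orientation: [2.226, 2.216, 0.001]
contact_force: [-1.6, 1.8, 8.6]
grip_width: 0.0546
```

Call:
send_rows --moves '[0, 0, -15, 0, 0, 0, -30, 0, 0, 0, -60, 0, 0, 0, -100, 0, 0, 0, -120, 0, 0, 0, -120, 0]'

```text
clock: 5.65
tcp_pos: [0.3585, -0.291, 0.1273]
orientation: [2.224, 2.214, 0.003]
contact_force: [0.9, 0.1, -0.5]
grip_width: 0.0543
```

```bash
python3 - <<'E'
from h import *
plan(480,0,125,5.7);plan(578,210,125,5.7)
f=r.grab_frame("side"); 
cv2.imwrite("pics/w3.png",f["img"][:,:,::-1])
E
```

```text
shift [291.5 120.2   2.5] turn -5.9 or 174.1 | tcp [ 358.5 -291.   127.3] jaw -0.2 tilt 0.24 w 54.3 F [ 0.9  0.1 -0.5] j [-0.03  0.32  0.69  2.19 -0.32  0.72  0.87] t 5.65
shift [501.9 217.4   2.6] turn -5.9 or 174.1 | tcp [ 358.5 -291.   127.3] jaw -0.2 tilt 0.24 w 54.3 F [ 0.9  0.1 -0.5] j [-0.03  0.32  0.69  2.19 -0.32  0.72  0.87] t 5.65
```

View pics/w3.png

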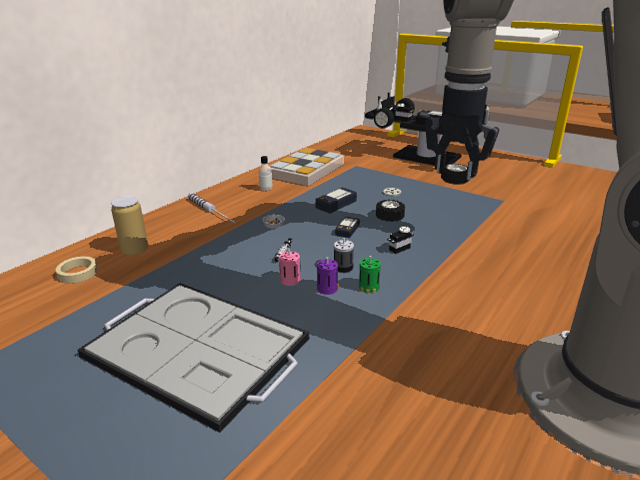

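The wheel is held level in the jaws (456,172), and the tray is clear of shadow. Carrying it to the big round recess at (187,311).

Call:
send_rows --moves '[60, 25, 0, -6, 110, 50, 0, -6, 170, 80, 0, -6, 230, 100, 0, -6, 290, 120, 0, -6, 350, 150, 0, -6, 410, 175, 0, -6, 465, 200, 0, -6]'

```text
clock: 6.7
tcp_pos: [0.5547, 0.1653, 0.1242]
orientation: [-2.107, -2.329, 0.003]
contact_force: [2.1, 0.2, 0.8]
grip_width: 0.0548
```

```bash
python3 - <<'E'
from h import *
plan(578,210,40,5.7)
f=r.grab_frame("side")
for n,p in dict(rb=(.5779,.210,.015),rs=(.5685,.3032,.015),os=(.4441,.2908,.015),ob=(.4535,.1976,.015)).items(): print(n,proj(f,p).round(1))
a=cv2.imread("pics/w3.png")[270:420,70:320]; cv2.imwrite("pics/t.png",cv2.resize(a,(750,450),interpolation=cv2.INTER_CUBIC))
E
```

```text
shift [42.2 27.8 84.2] turn 0.0 or -180.0 | tcp [554.7 165.3 124.2] jaw 5.7 tilt 0.12 w 54.8 F [2.1 0.2 0.8] j [-0.81  0.49  0.54  1.91 -0.34  0.83  0.01] t 6.7
rb [186.  309.2]
rs [139.3 343. ]
os [204.8 374.1]
ob [248.7 334.7]
```

View pics/t.png

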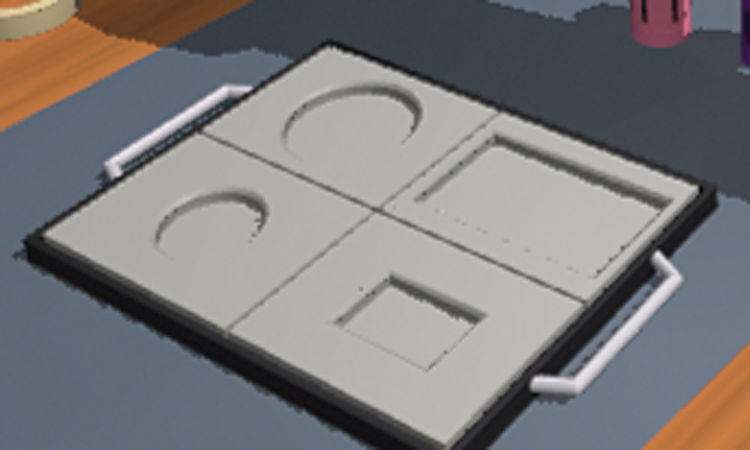

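```bash
python3 - <<'E'
from h import *
f=r.grab_frame("side")
for n,(u,v) in dict(rb=(352,121),os=(411,321),ob=(545,203)).items(): print(n,(ray(f,u/3+70,v/3+270,.015)*1e3).round(1))
# where is slick wheel/others by side: motor top plate etc
plan(578,210,40,5.7)
E
```

```text
rb [573.8 210.7  15. ]
os [437.6 292.8  15. ]
ob [445.2 200.   15. ]
shift [34.8 25.9 84.1] turn 0.7 or -179.3 | tcp [556.1 172.3 124. ] jaw 6.4 tilt 0.15 w 54.8 F [-1.   0.1 -0.3] j [-0.81  0.5   0.53  1.91 -0.34  0.83  0.01] t 6.8
```

Call:
send_rows --moves '[35, 24, 0, 0, 35, 24, 30, 0, 35, 24, 70, 0, 35, 24, 80, 0, 35, 24, 84, 0, 35, 24, 84, 0]'

```text
clock: 7.55
tcp_pos: [0.576, 0.2007, 0.0423]
orientation: [2.107, 2.329, 0.002]
contact_force: [0.1, 0.1, 0.5]
grip_width: 0.0544
```

```bash
python3 - <<'E'
from h import *
plan(575.5,210,15,5.7)
f=r.grab_frame("side");g=r.grab_frame("top")
a=cv2.resize(f["img"][230:380,100:300,::-1],(800,600),interpolation=cv2.INTER_CUBIC); cv2.imwrite("pics/t2.png",a)
E
```

```text
shift [ 9.3  0.4 27.3] turn 0.0 or -180.0 | tcp [576.  200.7  42.3] jaw 5.7 tilt 0.07 w 54.4 F [0.1 0.1 0.5] j [-0.77  0.65  0.46  1.88 -0.42  0.71  0.03] t 7.55
```

View pics/t2.png

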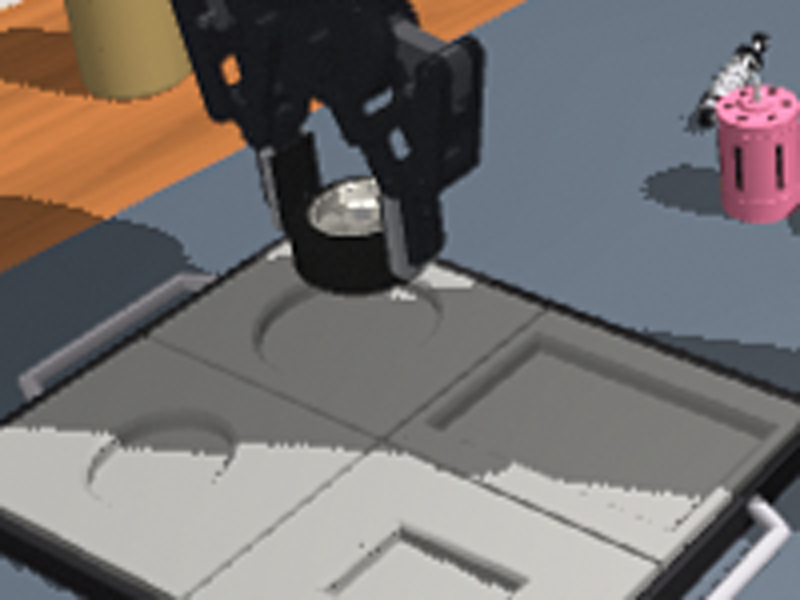

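The wheel is above and behind the recess (345,320 in the crop); I'll finish the lateral shift and lower.

Call:
send_rows --moves '[9, 0, 0, 0, 9, 0, 8, 0, 9, 0, 14, 0, 9, 0, 20, 0, 9, 0, 20, 0, 9, 0, 20, 0]'

```text
clock: 8.4
tcp_pos: [0.5745, 0.2095, 0.0215]
orientation: [2.108, 2.33, -0.0]
contact_force: [-0.0, -0.0, -0.3]
grip_width: 0.0543
```

```bash
python3 - <<'E'
from h import *
plan(575.5,210,14,5.7)
f=r.grab_frame("side");g=r.grab_frame("top")
a=cv2.resize(f["img"][230:380,100:300,::-1],(800,600),interpolation=cv2.INTER_CUBIC); cv2.imwrite("pics/t3.png",a)
E
```

```text
shift [0.4 1.  7.5] turn 0.0 or -180.0 | tcp [574.5 209.5  21.5] jaw 5.7 tilt 0.01 w 54.3 F [-0.  -0.  -0.3] j [-0.77  0.68  0.44  1.88 -0.44  0.68  0.03] t 8.4
```

View pics/t3.png

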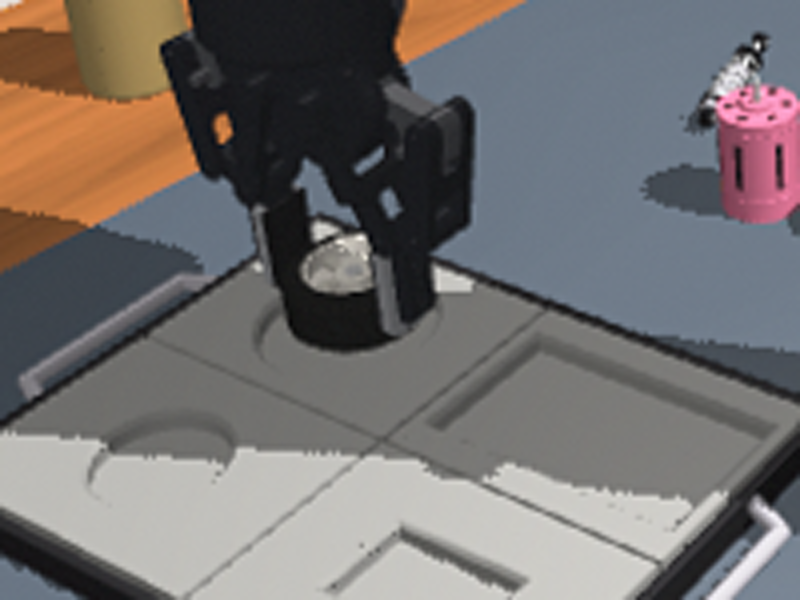

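Call:
send_rows --moves '[0, 0, 3, 0, 0, 0, 6, 0, 0, 0, 8, 0, 0, 0, 8, 0, 0, 0, 8, 0]'

```text
clock: 9.12
tcp_pos: [0.5744, 0.2097, 0.0134]
orientation: [-2.107, -2.33, 0.0]
contact_force: [0.0, -0.4, -0.7]
grip_width: 0.0543
```

```bash
python3 -c "
from h import *
plan(575.5,210,13,5.7)"
```

```text
shift [0.2 1.1 0.4] turn 0.0 or -180.0 | tcp [574.4 209.7  13.4] jaw 5.7 tilt 0.0 w 54.3 F [ 0.  -0.4 -0.7] j [-0.77  0.69  0.43  1.88 -0.45  0.67  0.04] t 9.125
```

Call:
send_rows --moves '[0, 0, 0, 0, 0, 0, 0, 0, 0, 0, 0, 0, 0, 0, -30, 0, 0, 0, -80, 0, 0, 0, -130, 0, 0, 0, -130, 0]' --hand 0

```text
clock: 10.0
tcp_pos: [0.5772, 0.2104, 0.1477]
orientation: [2.106, 2.328, 0.012]
contact_force: [0.6, 0.1, -0.1]
grip_width: 0.0852
```

```bash
python3 - <<'E'
from h import *
plan(633.5,-279.6,140,-6.3)
f=r.grab_frame("side")
a=cv2.resize(f["img"][230:380,100:300,::-1],(800,600),interpolation=cv2.INTER_CUBIC); cv2.imwrite("pics/t4.png",a)
E
```

```text
shift [-493.2    7.1    6.3] turn 12.0 or -168.0 | tcp [577.2 210.4 147.7] jaw 5.7 tilt 0.45 w 85.2 F [ 0.6  0.1 -0.1] j [-0.86  0.51  0.55  1.82 -0.34  0.9  -0.05] t 10.0
```

View pics/t4.png

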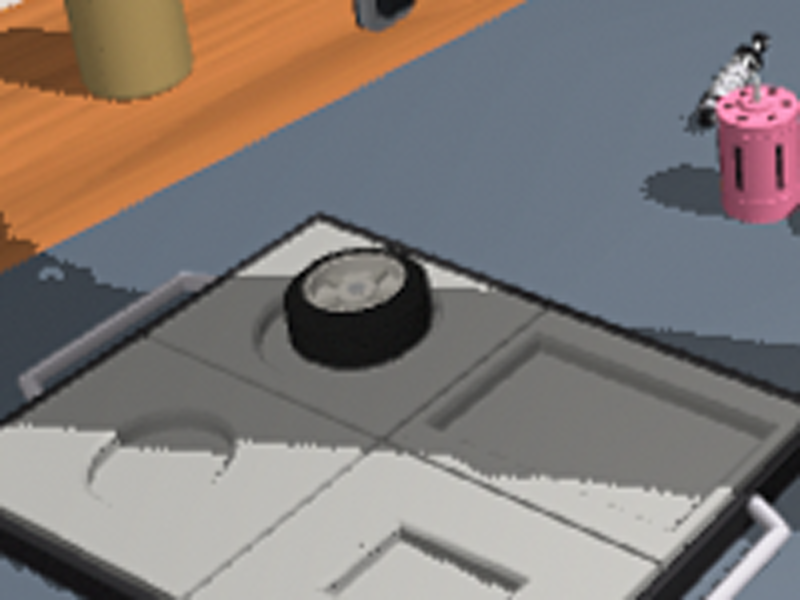

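The smooth wheel sits in the recess at crop (358,305), slightly toward the right edge. Next is the big battery.

Call:
send_rows --moves '[-62, 0, 0, 6, -124, 0, 0, 12, -186, 0, 0, 12, -248, 7, 0, 12, -310, 7, 0, 12, -372, 7, 0, 12, -434, 7, 0, 12, -493, 7, 0, 12]'

```text
clock: 11.05
tcp_pos: [0.6299, -0.2817, 0.1415]
orientation: [-2.338, -2.095, 0.002]
contact_force: [1.1, 0.7, -0.5]
grip_width: 0.0855
```

```bash
python3 - <<'E'
from h import *
g=r.grab_frame("top");plan(633.5,-279.6,30,-6.3);plan(633.5,-279.6,6,-6.3)
cv2.imwrite("pics/t5.png",np.hstack([cv2.resize(g["img"][155:310,115:245,::-1],(400,477),interpolation=cv2.INTER_CUBIC),cv2.resize(g["img"][125:255,390:500,::-1],(400,477),interpolation=cv2.INTER_CUBIC)]))
E
```

```text
shift [ 14.5   4.4 112.4] turn -0.5 or 179.5 | tcp [ 627.6 -292.7  142.5] jaw -6.8 tilt 0.42 w 85.1 F [-1.  -6.3  2.5] j [-0.06  0.66  0.6   1.62 -0.42  0.99  0.56] t 11.1
shift [ 14.7   4.4 136.4] turn -0.5 or 179.5 | tcp [ 627.6 -292.7  142.5] jaw -6.8 tilt 0.42 w 85.1 F [-1.  -6.3  2.5] j [-0.06  0.66  0.6   1.62 -0.42  0.99  0.56] t 11.1
```

View pics/t5.png

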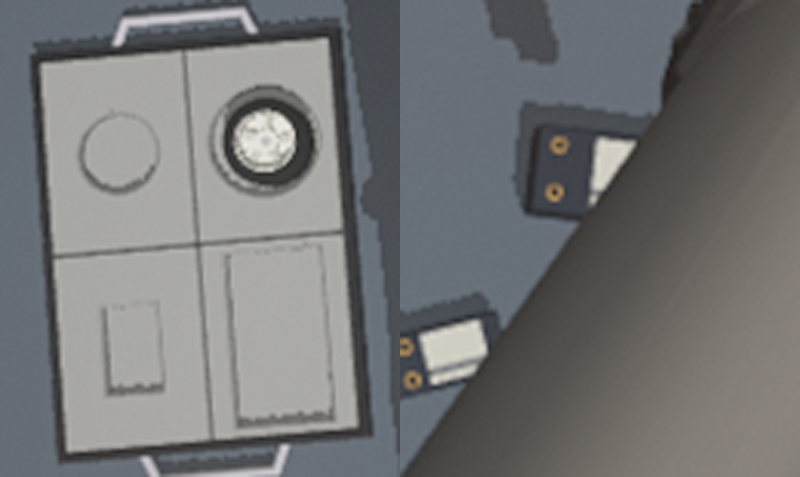

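```bash
python3 - <<'E'
from h import *
g=r.grab_frame("top");s=400/130
for n,(u,v) in dict(rs=(120,153),rb=(265,140),os=(133,347),ob=(280,335)).items(): print(n,(ray(g,u/s+115-.5,v/s+155-.5,.015)*1e3).round(1))
print("wheel",ray(g,265/s+114.5,140/s+154.5,.03)*1e3)
E
```

```text
rs [569.4 304.3  15. ]
rb [578.6 211.2  15. ]
os [445.3 292.7  15. ]
ob [453.9 198.9  15. ]
wheel [577.1273088  207.62552078  30.        ]
```

Call:
send_rows --moves '[0, 0, 0, 0, 0, 0, 0, 0, 0, 0, 0, 0, 0, 0, 0, 0]'

```text
clock: 11.65
tcp_pos: [0.631, -0.2789, 0.1435]
orientation: [-2.337, -2.099, -0.0]
contact_force: [0.2, -0.4, -0.1]
grip_width: 0.0849
```

```bash
python3 -c "
from h import *
plan(633.5,-279.6,6,-6.3)"
```

```text
shift [ -0.5   2.5 137.5] turn 0.1 or -179.9 | tcp [ 631.  -278.9  143.5] jaw -6.2 tilt 0.02 w 84.9 F [ 0.2 -0.4 -0.1] j [-0.07  0.65  0.6   1.62 -0.42  1.    0.56] t 11.65
```

Call:
send_rows --moves '[0, 2, 40, 0, 0, 2, 70, 0, 0, 2, 90, 0, 0, 2, 110, 0, 0, 2, 125, 0, 0, 2, 137, 0, 0, 2, 137, 0, 0, 2, 137, 0]'

```text
clock: 12.65
tcp_pos: [0.6332, -0.2807, 0.0071]
orientation: [2.339, 2.096, 0.001]
contact_force: [0.5, 0.1, -0.2]
grip_width: 0.085
```

```bash
python3 - <<'E'
from h import *
plan(633.5,-279.6,6,-6.3)
f=r.grab_frame("side")
a=cv2.resize(f["img"][140:260,270:430,::-1],(800,600),interpolation=cv2.INTER_CUBIC); cv2.imwrite("pics/b1.png",a)
E
```

```text
shift [1.1 0.2 1.1] turn 0.0 or -180.0 | tcp [ 633.2 -280.7    7.1] jaw -6.3 tilt 0.06 w 85.0 F [ 0.5  0.1 -0.2] j [-0.01  0.82  0.5   1.67 -0.52  0.78  0.63] t 12.65
```

View pics/b1.png

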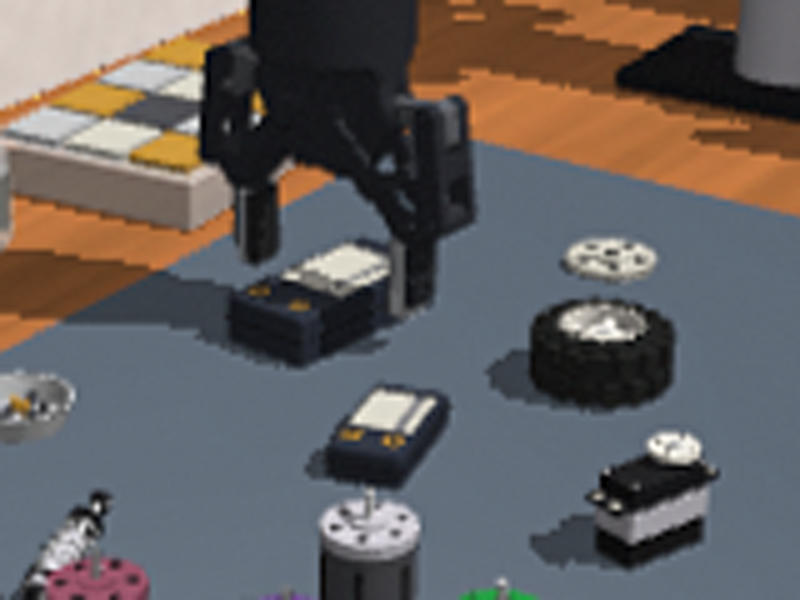

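The open jaws straddle the larger pack (315,300); the small pack (390,430) is well clear. Closing and lifting.

Call:
send_rows --moves '[0, 0, 0, 0, 0, 0, 0, 0, 0, 0, 0, 0, 0, 0, 0, 0, 0, 0, 0, 0, 0, 0, 0, 0, 0, 0, 0, 0, 0, 0, 0, 0]' --hand 1 --newtons 70

```text
clock: 13.7
tcp_pos: [0.6333, -0.2806, 0.0072]
orientation: [2.339, 2.096, 0.001]
contact_force: [-1.5, 0.1, 5.2]
grip_width: 0.0456
```

Call:
send_rows --moves '[0, 0, -15, 0, 0, 0, -30, 0, 0, 0, -60, 0, 0, 0, -100, 0, 0, 0, -120, 0, 0, 0, -120, 0, 0, 0, -120, 0]'

```text
clock: 14.58
tcp_pos: [0.6319, -0.2795, 0.125]
orientation: [-2.337, -2.096, 0.001]
contact_force: [-0.1, 0.2, -1.2]
grip_width: 0.0454
```

```bash
python3 - <<'E'
from h import *
plan(453.5,198.5,125,95.7)
f=r.grab_frame("side")
a=cv2.resize(f["img"][100:260,250:450,::-1],(800,640),interpolation=cv2.INTER_CUBIC)[:600]; cv2.imwrite("pics/b2.png",a)
E
```

```text
shift [ 455.8 -229.3    0.9] turn 78.1 or -101.9 | tcp [ 631.9 -279.5  125. ] jaw -6.2 tilt 0.14 w 45.4 F [-0.1  0.2 -1.2] j [-0.06  0.68  0.59  1.63 -0.44  0.97  0.57] t 14.575
```

View pics/b2.png

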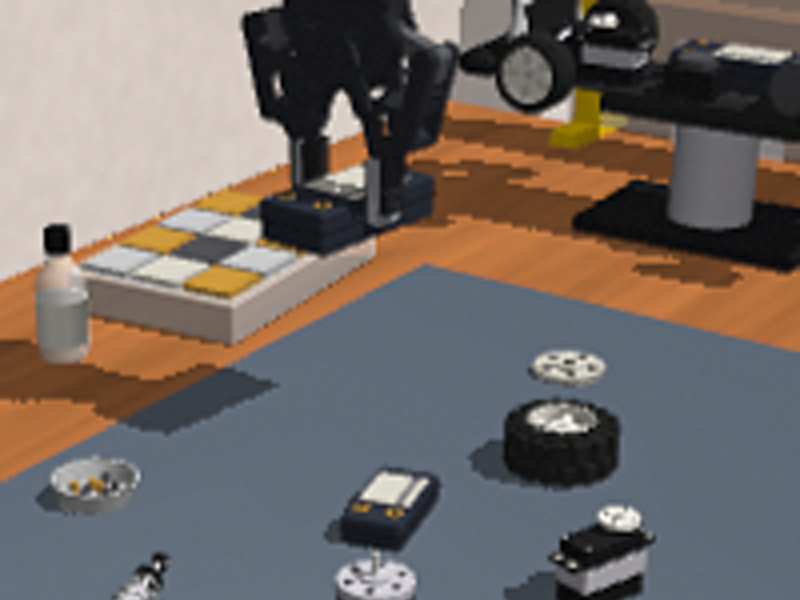

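The larger pack is held level at (350,210). Carrying and turning it.

Call:
send_rows --moves '[50, -25, -10, 10, 105, -50, -10, 20, 160, -80, -10, 30, 215, -110, -10, 40, 270, -135, -10, 50, 325, -160, -10, 60, 380, -190, -10, 70, 420, -210, -10, 78]'

```text
clock: 15.62
tcp_pos: [0.4677, 0.1626, 0.1354]
orientation: [3.137, 0.153, -0.003]
contact_force: [0.7, -0.8, -1.1]
grip_width: 0.0453
```

Call:
send_rows --moves '[0, 0, 0, 0, 0, 0, 0, 0, 0, 0, 0, 0]'

```text
clock: 16.0
tcp_pos: [0.47, 0.1584, 0.1364]
orientation: [3.137, 0.154, -0.0]
contact_force: [0.1, -0.4, -0.9]
grip_width: 0.0455
```

```bash
python3 -c "
from h import *
plan(453.5,198.5,40,95.7)"
```

```text
shift [-12.5 -41.5  96.3] turn -0.1 or 179.9 | tcp [470.  158.4 136.4] jaw -84.4 tilt 0.03 w 45.5 F [ 0.1 -0.4 -0.9] j [-1.27  0.52  1.08  2.11 -0.62  0.86 -1.29] t 16.0
```

Call:
send_rows --moves '[-12, -41, 0, 0, -12, -41, 30, 0, -12, -41, 60, 0, -12, -41, 90, 0, -12, -41, 96, 0, -12, -41, 96, 0, -12, -41, 96, 0, -12, -41, 96, 0]'

```text
clock: 17.0
tcp_pos: [0.4542, 0.1999, 0.0413]
orientation: [-3.137, -0.157, -0.002]
contact_force: [0.5, -0.4, -1.5]
grip_width: 0.0455
```

```bash
python3 - <<'E'
from h import *
plan(453.5,198.5,15,95.7)
f=r.grab_frame("side")
a=cv2.resize(f["img"][230:380,130:330,::-1],(800,600),interpolation=cv2.INTER_CUBIC); cv2.imwrite("pics/b3.png",a)
E
```

```text
shift [-0.9  1.4 26.3] turn 0.0 or -180.0 | tcp [454.2 199.9  41.3] jaw -84.3 tilt 0.09 w 45.5 F [ 0.5 -0.4 -1.5] j [-1.2   0.66  0.87  2.16 -0.82  0.69 -1.23] t 17.0
```

View pics/b3.png

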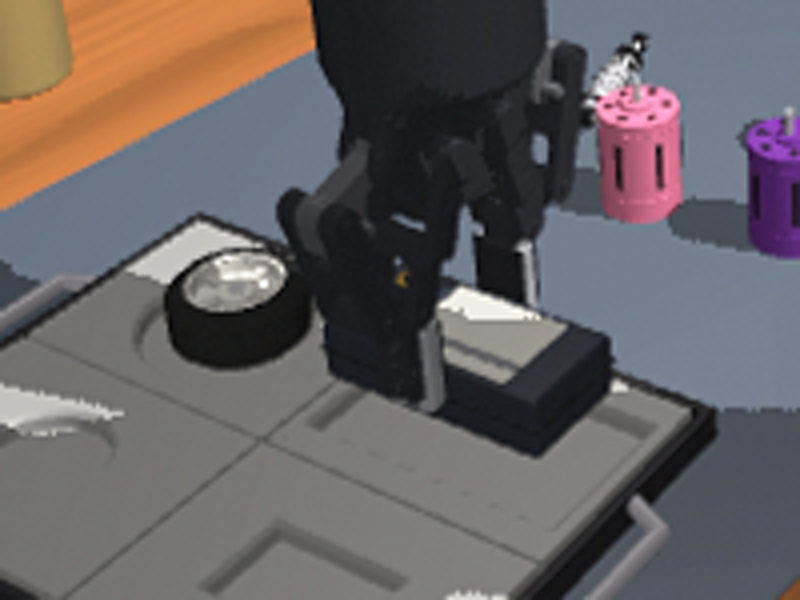

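Call:
send_rows --moves '[-1, 1, 5, 0, -1, 1, 10, 0, -1, 1, 16, 0, -1, 1, 16, 0, -1, 1, 16, 0]'

```text
clock: 17.68
tcp_pos: [0.4529, 0.1985, 0.0244]
orientation: [3.137, 0.157, -0.0]
contact_force: [0.5, -0.1, -2.3]
grip_width: 0.0452
```

```bash
python3 - <<'E'
from h import *
plan(453.5,198.5,15,95.7)
f=r.grab_frame("side")
a=cv2.resize(f["img"][270:390,180:340,::-1],(800,600),interpolation=cv2.INTER_CUBIC); cv2.imwrite("pics/b4.png",a)
E
```

```text
shift [0.6 0.  9.4] turn 0.0 or -180.0 | tcp [452.9 198.5  24.4] jaw -84.3 tilt 0.01 w 45.2 F [ 0.5 -0.1 -2.3] j [-1.17  0.68  0.83  2.17 -0.85  0.66 -1.2 ] t 17.675
```

View pics/b4.png

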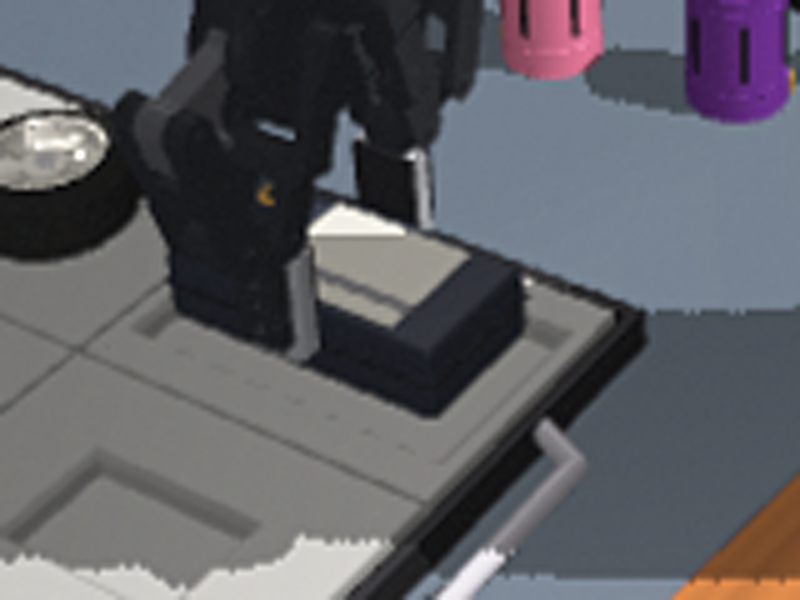

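The near gaps exceed the far ones (battery corner (430,415) against recess corner (440,465)), so I'll shift about 4 mm in −x and 4 mm in +y and look again.

Call:
send_rows --moves '[-2, -2, 0, 0, -4, -4, 0, 0, -4, -4, 0, 0, -4, -4, 0, 0]'

```text
clock: 18.23
tcp_pos: [0.4484, 0.2022, 0.0245]
orientation: [-3.138, -0.158, -0.0]
contact_force: [-0.2, 0.5, -1.5]
grip_width: 0.0454
```

```bash
python3 - <<'E'
from h import *
plan(449.5,202.5,15,95.7)
f=r.grab_frame("side")
a=cv2.resize(f["img"][270:390,180:340,::-1],(800,600),interpolation=cv2.INTER_CUBIC); cv2.imwrite("pics/b5.png",a)
g=r.grab_frame("top")
cv2.imwrite("pics/b5t.png",cv2.resize(g["img"][155:315,115:275,::-1],(600,600),interpolation=cv2.INTER_CUBIC))
E
```

```text
shift [ 1.1 -0.2  9.5] turn 0.1 or -179.9 | tcp [448.4 202.2  24.5] jaw -84.2 tilt 0.0 w 45.4 F [-0.2  0.5 -1.5] j [-1.19  0.68  0.83  2.18 -0.85  0.66 -1.21] t 18.225
```

View pics/b5.png

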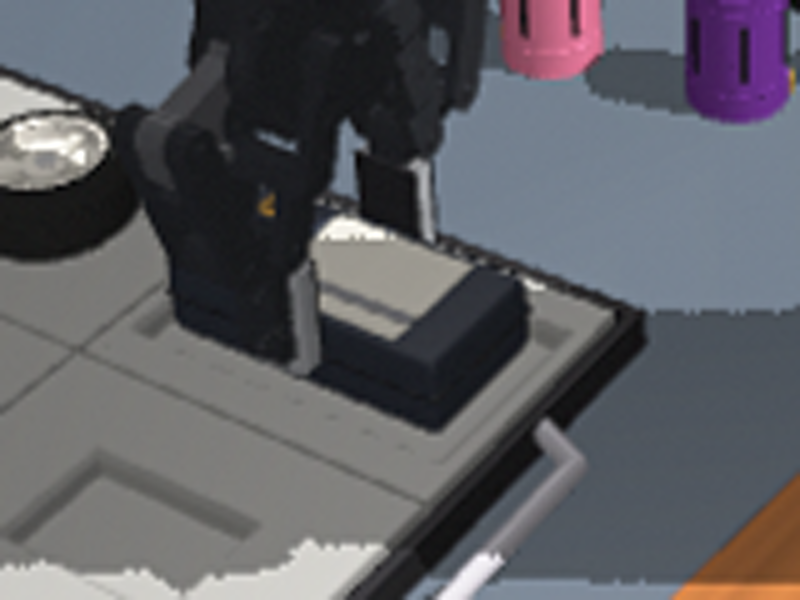

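View pics/b5t.png

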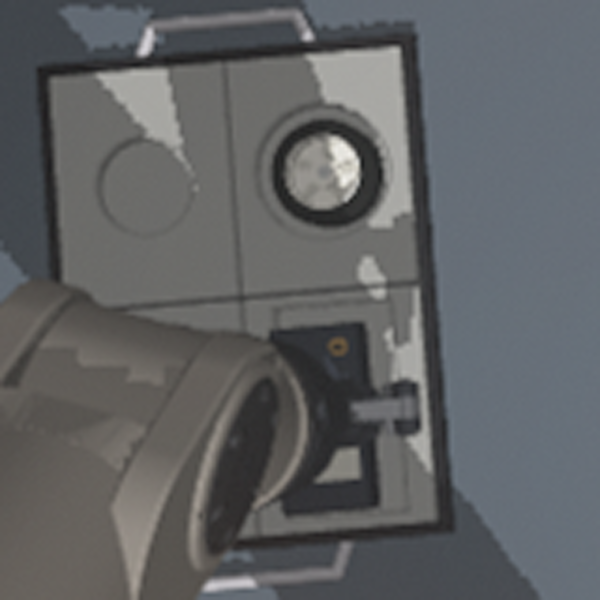

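The top view puts y centred (7 mm right gap) and x about 2–3 mm too low. I'll shift +2 mm and lower.

Call:
send_rows --moves '[2, 0, 0, 0, 2, 0, 3, 0, 2, 0, 6, 0, 2, 0, 9, 0, 2, 0, 9, 0, 2, 0, 9, 0]'

```text
clock: 19.08
tcp_pos: [0.4504, 0.2023, 0.0155]
orientation: [3.138, 0.157, 0.0]
contact_force: [0.3, 0.8, -1.8]
grip_width: 0.0456
```

```bash
python3 - <<'E'
from h import *
plan(449.5,202.5,14,95.7)
f=r.grab_frame("side")
a=cv2.resize(f["img"][270:390,180:340,::-1],(800,600),interpolation=cv2.INTER_CUBIC); cv2.imwrite("pics/b6.png",a)
E
```

```text
shift [-0.9 -0.3  1.5] turn 0.0 or -180.0 | tcp [450.4 202.3  15.5] jaw -84.3 tilt 0.0 w 45.6 F [ 0.3  0.8 -1.8] j [-1.17  0.69  0.81  2.17 -0.87  0.65 -1.19] t 19.075
```

View pics/b6.png

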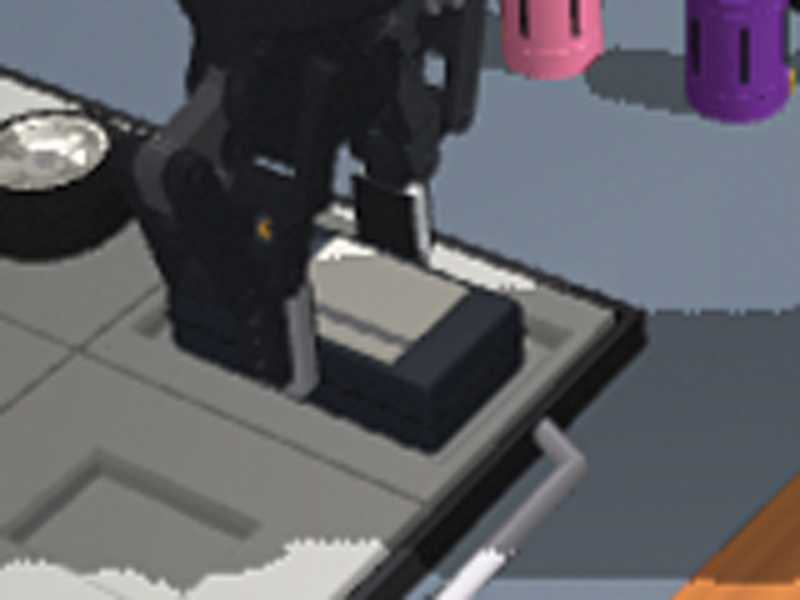

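No contact force and its bottom is below the insert top, so it is in the recess. Releasing.

Call:
send_rows --moves '[0, 0, 1, 0, 0, 0, 1, 0]'

```text
clock: 19.38
tcp_pos: [0.4504, 0.2024, 0.0144]
orientation: [-3.138, -0.157, 0.0]
contact_force: [0.6, -0.1, -1.4]
grip_width: 0.0454
```

Call:
send_rows --moves '[0, 0, 0, 0, 0, 0, 0, 0, 0, 0, 0, 0, 0, 0, -20, 0, 0, 0, -60, 0, 0, 0, -110, 0, 0, 0, -130, 0, 0, 0, -130, 0]' --hand 0

```text
clock: 20.38
tcp_pos: [0.4512, 0.2029, 0.1456]
orientation: [-3.136, -0.158, -0.004]
contact_force: [-0.2, 0.5, -0.3]
grip_width: 0.0861
```

```bash
python3 - <<'E'
from h import *
f=r.grab_frame("side")
a=cv2.resize(f["img"][270:390,180:340,::-1],(800,600),interpolation=cv2.INTER_CUBIC); cv2.imwrite("pics/b7.png",a)
# motor jaw: image-angle 65deg -> world
plan(411,-179,140,-18.4);plan(461.5,-56.5,140,-30);
E
```

```text
shift [-77.6 375.8   4.2] turn -65.8 or 114.2 | tcp [450.4 202.7 144.6] jaw -84.2 tilt 0.07 w 85.9 F [-0.3 -0.1  0.1] j [-1.39  0.51  1.11  2.11 -0.61  0.88 -1.39] t 20.425
shift [-15.1 259.    4.3] turn -54.2 or 125.8 | tcp [450.4 202.7 144.6] jaw -84.2 tilt 0.07 w 85.9 F [-0.3 -0.1  0.1] j [-1.39  0.51  1.11  2.11 -0.61  0.88 -1.39] t 20.425
```

View pics/b7.png

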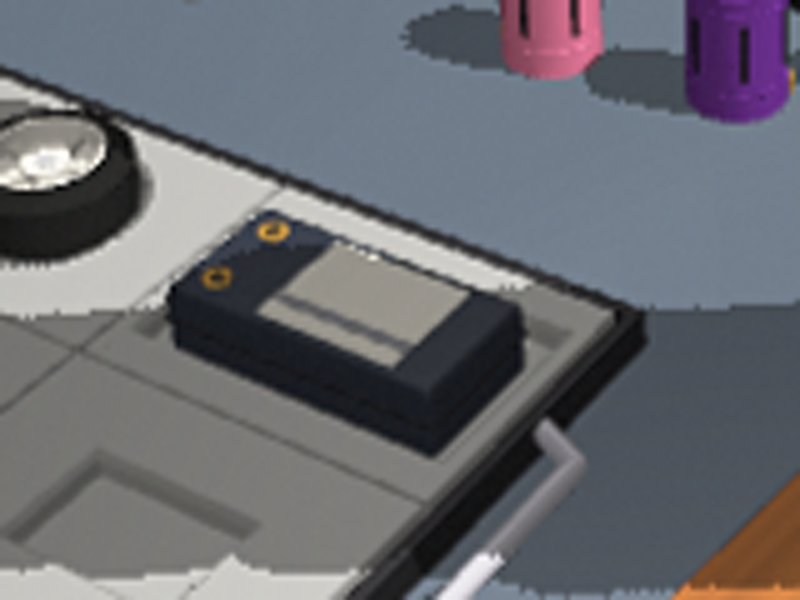

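The pack lies flat in its recess at crop (345,330). On to the servo.

Call:
send_rows --moves '[5, 40, 0, -10, 15, 90, 0, -20, 20, 140, 0, -30, 20, 190, 0, -40, 10, 240, 0, -50, -15, 290, 0, -60, -45, 340, 0, -66, -77, 376, 0, -66]'

```text
clock: 21.42
tcp_pos: [0.4098, -0.1814, 0.1437]
orientation: [-2.546, -1.84, 0.001]
contact_force: [-0.3, -0.3, 0.1]
grip_width: 0.0852
```

Call:
send_rows --moves '[0, 0, 0, 0, 0, 0, 0, 0, 0, 0, 0, 0]'

```text
clock: 21.8
tcp_pos: [0.412, -0.1783, 0.1441]
orientation: [-2.543, -1.844, 0.001]
contact_force: [-0.2, -0.4, -0.1]
grip_width: 0.0853
```

```bash
python3 - <<'E'
from h import *
plan(411,-179,10,-18.4)
g=r.grab_frame("top")
cv2.imwrite("pics/s1.png",cv2.resize(g["img"][155:310,115:245,::-1],(500,596),interpolation=cv2.INTER_CUBIC))
E
```

```text
shift [ -0.9  -0.7 134.1] turn 0.3 or -179.7 | tcp [ 412.  -178.3  144.1] jaw -18.1 tilt 0.04 w 85.3 F [-0.2 -0.4 -0.1] j [-0.42  0.29  0.81  2.2  -0.31  0.76  0.28] t 21.8
```

View pics/s1.png

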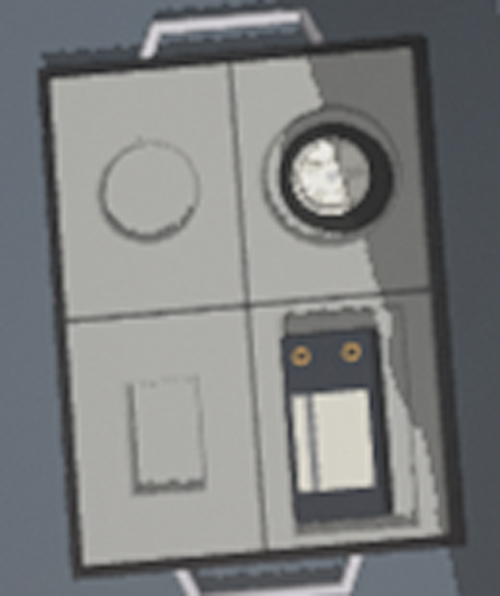

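The pack is clearly inside its recess (335,430), and the wheel is in its own (333,175). Descending on the servo.

Call:
send_rows --moves '[-1, -1, 40, 0, -1, -1, 70, 0, -1, -1, 90, 0, -1, -1, 110, 0, -1, -1, 125, 0, -1, -1, 134, 0, -1, -1, 134, 0, -1, -1, 134, 0]'

```text
clock: 22.85
tcp_pos: [0.4106, -0.1801, 0.0108]
orientation: [2.545, 1.841, 0.001]
contact_force: [1.1, 0.8, -0.5]
grip_width: 0.0853
```

```bash
python3 - <<'E'
from h import *
plan(411,-179,10,-18.4)
f=r.grab_frame("side")
a=cv2.resize(f["img"][180:300,320:480,::-1],(800,600),interpolation=cv2.INTER_CUBIC); cv2.imwrite("pics/s2.png",a)
E
```

```text
shift [1.1 0.1 0.8] turn 0.2 or -179.8 | tcp [ 410.6 -180.1   10.8] jaw -18.2 tilt 0.04 w 85.3 F [ 1.1  0.8 -0.5] j [-0.16  0.55  0.54  2.27 -0.62  0.47  0.56] t 22.85
```

View pics/s2.png

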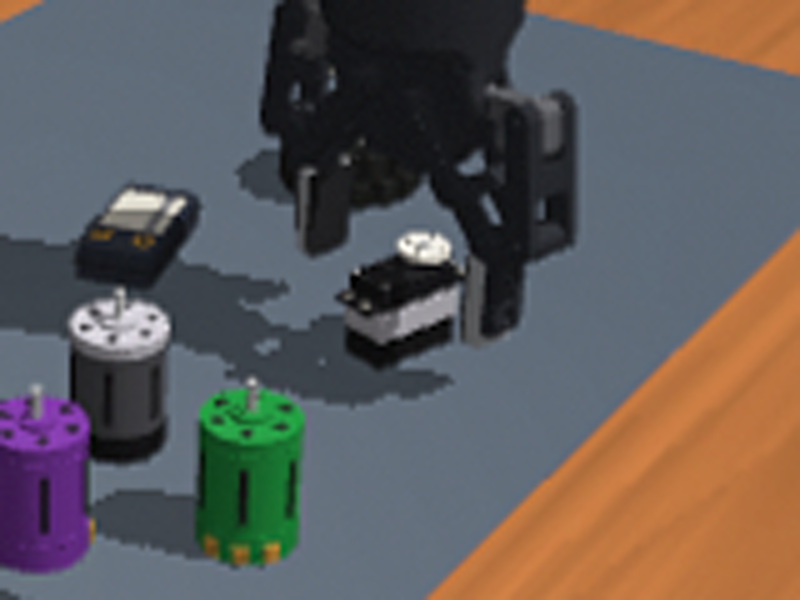

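Call:
send_rows --moves '[0, 0, 0, 0, 0, 0, 0, 0, 0, 0, 0, 0, 0, 0, 0, 0, 0, 0, 0, 0, 0, 0, 0, 0, 0, 0, 0, 0, 0, 0, 0, 0]' --hand 1 --newtons 40

```text
clock: 23.9
tcp_pos: [0.4103, -0.1801, 0.0106]
orientation: [-2.546, -1.841, -0.0]
contact_force: [-0.1, -0.1, 5.8]
grip_width: 0.0192
```

Call:
send_rows --moves '[0, 0, -15, 0, 0, 0, -30, 0, 0, 0, -60, 0, 0, 0, -100, 0, 0, 0, -130, 0, 0, 0, -130, 0, 0, 0, -130, 0]'

```text
clock: 24.78
tcp_pos: [0.4097, -0.1796, 0.1398]
orientation: [-2.545, -1.841, 0.001]
contact_force: [0.6, -0.1, -0.4]
grip_width: 0.0195
```

```bash
python3 - <<'E'
from h import *
plan(444,292,140,95.7)
f=r.grab_frame("side")
a=cv2.resize(f["img"][120:300,300:500,::-1],(666,600),interpolation=cv2.INTER_CUBIC); cv2.imwrite("pics/s3.png",a)
E
```

```text
shift [ 458.7 -115.     0. ] turn 66.1 or -113.9 | tcp [ 409.7 -179.6  139.8] jaw -18.2 tilt 0.05 w 19.5 F [ 0.6 -0.1 -0.4] j [-0.43  0.3   0.83  2.21 -0.33  0.76  0.31] t 24.775
```

View pics/s3.png

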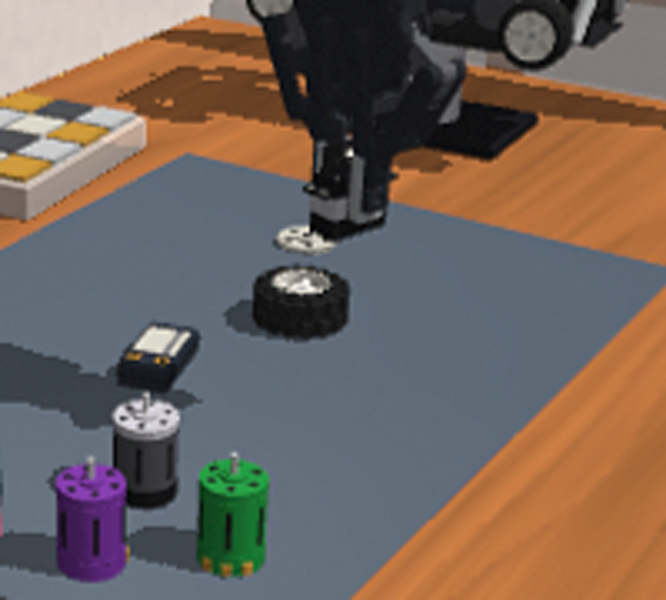

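The servo is held upright at (345,215). Carrying and turning it.

Call:
send_rows --moves '[58, 0, 0, 9, 115, 0, 0, 18, 172, -10, 0, 27, 230, -25, 0, 36, 288, -45, 0, 45, 345, -70, 0, 54, 402, -95, 0, 62, 455, -114, 0, 66]'

```text
clock: 25.82
tcp_pos: [0.4432, 0.2896, 0.139]
orientation: [3.136, 0.154, -0.002]
contact_force: [0.4, -0.1, 0.4]
grip_width: 0.0193
```

Call:
send_rows --moves '[0, 0, 0, 0, 0, 0, 0, 0, 0, 0, 0, 0]'

```text
clock: 26.2
tcp_pos: [0.4445, 0.2857, 0.1401]
orientation: [3.137, 0.153, -0.001]
contact_force: [0.3, 0.5, -0.3]
grip_width: 0.0194
```

```bash
python3 -c "
from h import *
plan(444,292,45,95.7)"
```

```text
shift [ 0.2 -6.4 95.1] turn -0.1 or 179.9 | tcp [444.5 285.7 140.1] jaw -84.4 tilt 0.06 w 19.4 F [ 0.3  0.5 -0.3] j [-1.48  0.58  1.07  2.04 -0.65  0.91 -1.52] t 26.2
```

Call:
send_rows --moves '[0, -6, 20, 0, 0, -6, 50, 0, 0, -6, 80, 0, 0, -6, 100, 0, 0, -6, 110, 0, 0, -6, 110, 0, 0, -6, 110, 0]'

```text
clock: 27.08
tcp_pos: [0.4445, 0.2936, 0.0313]
orientation: [-3.137, -0.156, -0.002]
contact_force: [-0.1, -0.2, -0.5]
grip_width: 0.0196
```

```bash
python3 - <<'E'
from h import *
plan(444,292,18,95.7)
f=r.grab_frame("side")
a=cv2.resize(f["img"][310:430,120:280,::-1],(800,600),interpolation=cv2.INTER_CUBIC); cv2.imwrite("pics/s4.png",a)
g=r.grab_frame("top")
cv2.imwrite("pics/s4t.png",cv2.resize(g["img"][155:310,115:245,::-1],(500,596),interpolation=cv2.INTER_CUBIC))
E
```

```text
shift [-0.7  1.6 13.3] turn 0.0 or -180.0 | tcp [444.5 293.6  31.3] jaw -84.3 tilt 0.07 w 19.6 F [-0.1 -0.2 -0.5] j [-1.33  0.72  0.86  2.08 -0.85  0.73 -1.39] t 27.075
```

View pics/s4.png

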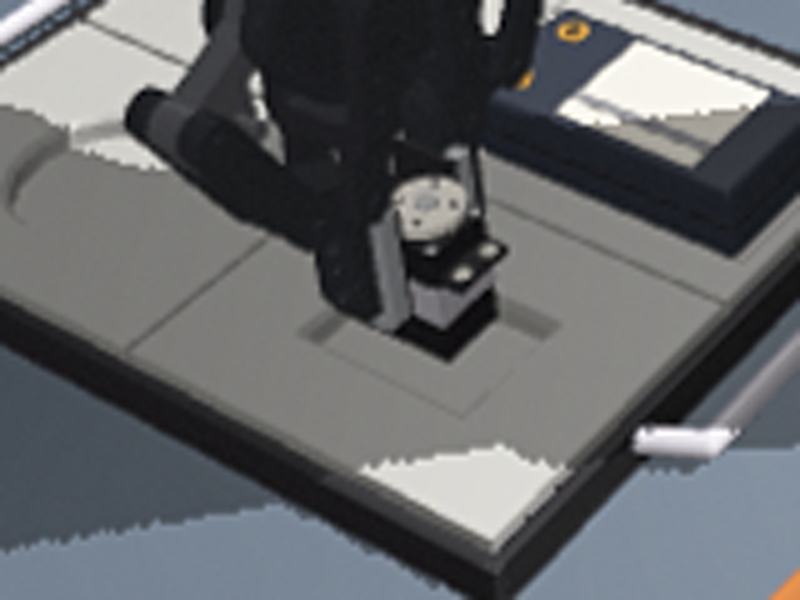

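View pics/s4t.png

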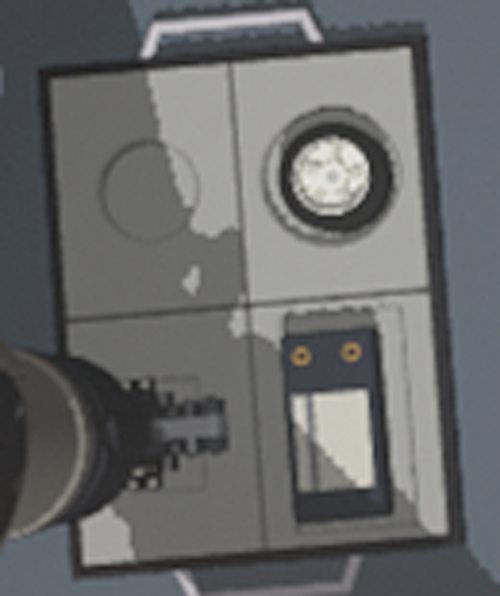

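The servo's near corner (448,360) against the recess corner (465,415): y is centred, x is a few mm too far +x. I'll shift −3 mm and lower.

Call:
send_rows --moves '[-2, 0, 0, 0, -3, 0, 3, 0, -3, 0, 6, 0, -3, 0, 9, 0, -3, 0, 9, 0, -3, 0, 9, 0]'

```text
clock: 27.92
tcp_pos: [0.441, 0.2933, 0.0214]
orientation: [3.138, 0.157, 0.0]
contact_force: [0.3, 0.5, -0.6]
grip_width: 0.0196
```

```bash
python3 - <<'E'
from h import *
plan(444,292,17.6,95.7)
f=r.grab_frame("side")
a=cv2.resize(f["img"][310:430,120:280,::-1],(800,600),interpolation=cv2.INTER_CUBIC); cv2.imwrite("pics/s5.png",a)
E
```

```text
shift [2.9 1.6 3.8] turn 0.0 or -180.0 | tcp [441.  293.3  21.4] jaw -84.3 tilt 0.01 w 19.6 F [ 0.3  0.5 -0.6] j [-1.33  0.73  0.84  2.09 -0.86  0.71 -1.38] t 27.925
```

View pics/s5.png

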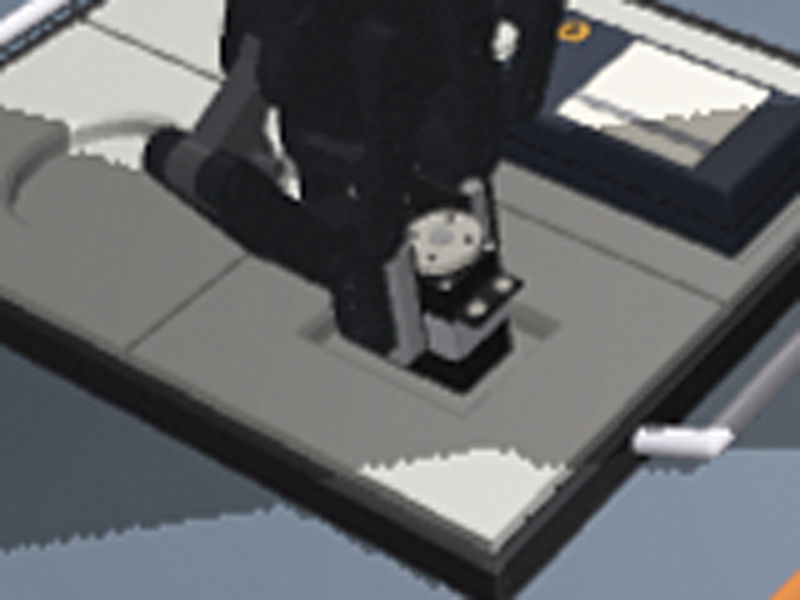

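Call:
send_rows --moves '[0, 0, 2, 0, 0, 0, 3, 0, 0, 0, 3, 0]'

```text
clock: 28.35
tcp_pos: [0.4408, 0.2933, 0.0184]
orientation: [3.138, 0.157, -0.0]
contact_force: [0.4, -0.3, -0.8]
grip_width: 0.0198
```

Call:
send_rows --moves '[0, 0, 0, 0, 0, 0, 0, 0, 0, 0, 0, 0, 0, 0, 0, 0, 0, 0, -20, 0, 0, 0, -60, 0, 0, 0, -110, 0, 0, 0, -130, 0]' --hand 0.5

```text
clock: 29.35
tcp_pos: [0.4419, 0.2937, 0.1507]
orientation: [-3.136, -0.157, -0.004]
contact_force: [0.7, -0.4, -0.3]
grip_width: 0.0426
```

```bash
python3 - <<'E'
from h import *
f=r.grab_frame("side")
a=cv2.resize(f["img"][310:430,120:280,::-1],(800,600),interpolation=cv2.INTER_CUBIC); cv2.imwrite("pics/s6.png",a)
plan(461.5,-56.5,145,-30)
g=r.grab_frame("top")
for n,p in dict(motor=(.4615,-.0565,.05)).items(): print(proj(g,p))
hsv=cv2.cvtColor(g["img"],cv2.COLOR_RGB2HSV)
for n,(u,v) in dict(pink=(289,232),purple=(298,269),green=(321,299),motor=(335.7,260.8)).items(): print(n,(ray(g,u,v,.05)*1e3).round(0))
E
```

```text
shift [-16.1 350.8   5.7] turn -54.3 or 125.7 | tcp [442.4 294.1 151.8] jaw -84.3 tilt 0.26 w 42.8 F [ 1.1 -0.6  0.9] j [-1.51  0.57  1.09  2.03 -0.63  0.93 -1.55] t 29.4
[335.85262601 260.95328485]
pink [516.  33.  50.]
purple [446.  15.  50.]
green [389. -29.  50.]
motor [462. -56.  50.]
```

View pics/s6.png

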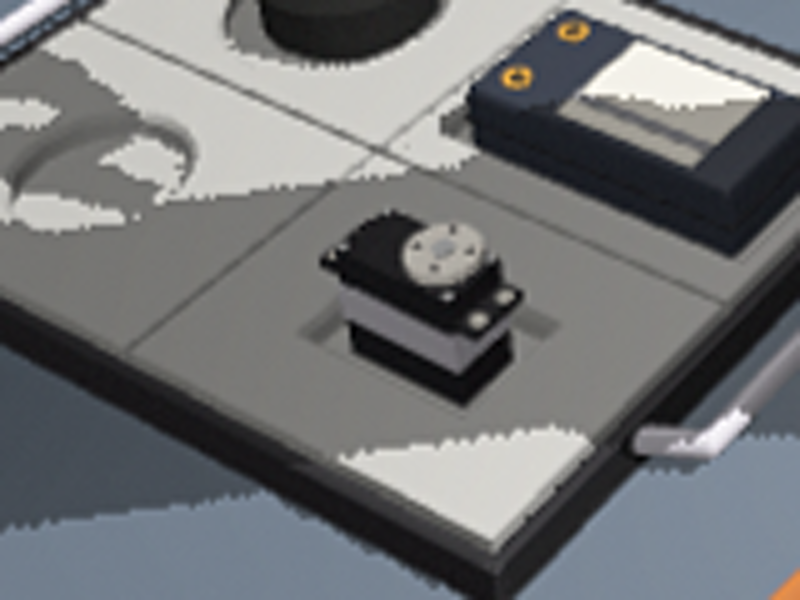

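The servo stands down in its recess at crop (430,310). Now the silver-plate motor at (335.7,260.8); its neighbours are purple and green, so I'll use a jaw line at 30° world.

Call:
send_rows --moves '[0, 40, 0, -10, 0, 80, 0, -20, 0, 120, 0, -30, 0, 160, 0, -40, -4, 200, 0, -50, -8, 240, 0, -60, -12, 280, 0, -70, -16, 320, 0, -80]' --hand 0

```text
clock: 30.45
tcp_pos: [0.4559, -0.0275, 0.1472]
orientation: [-2.294, -2.144, 0.002]
contact_force: [-0.3, -0.3, -1.1]
grip_width: 0.0856
```

Call:
send_rows --moves '[0, 0, 0, -10, 0, 0, 0, -20, 0, 0, 0, -30, 0, 0, 0, -35, 0, 0, 0, -35, 0, 0, 0, -35]'

```text
clock: 31.2
tcp_pos: [0.4564, -0.0265, 0.1478]
orientation: [-1.555, -2.729, 0.001]
contact_force: [-0.3, 0.2, -0.1]
grip_width: 0.0851
```

```bash
python3 -c "
from h import *
plan(461.5,-56.5,90,30)"
```

```text
shift [-28.4 -10.9  57.8] turn 0.7 or -179.3 | tcp [456.4 -26.5 147.8] jaw 30.7 tilt 0.07 w 85.1 F [-0.3  0.2 -0.1] j [-0.62  0.26  0.63  2.17 -0.22  0.77  0.69] t 31.2
```

Call:
send_rows --moves '[-28, -11, 0, 1, -28, -11, 10, 1, -28, -11, 40, 1, -28, -11, 58, 1, -28, -11, 58, 1, -28, -11, 58, 1]'

```text
clock: 31.95
tcp_pos: [0.462, -0.056, 0.0907]
orientation: [1.577, 2.717, 0.0]
contact_force: [-0.2, 0.2, 0.1]
grip_width: 0.0859
```

```bash
python3 - <<'E'
from h import *
plan(461.5,-56.5,14,30)
f=r.grab_frame("side")
a=cv2.resize(f["img"][180:320,260:440,::-1],(771,600),interpolation=cv2.INTER_CUBIC); cv2.imwrite("pics/m1.png",a)
E
```

```text
shift [-0.1 -0.7 76.7] turn -0.3 or 179.7 | tcp [462.  -56.   90.7] jaw 29.7 tilt 0.01 w 85.9 F [-0.2  0.2  0.1] j [-0.48  0.39  0.57  2.2  -0.35  0.65  0.85] t 31.95
```

View pics/m1.png

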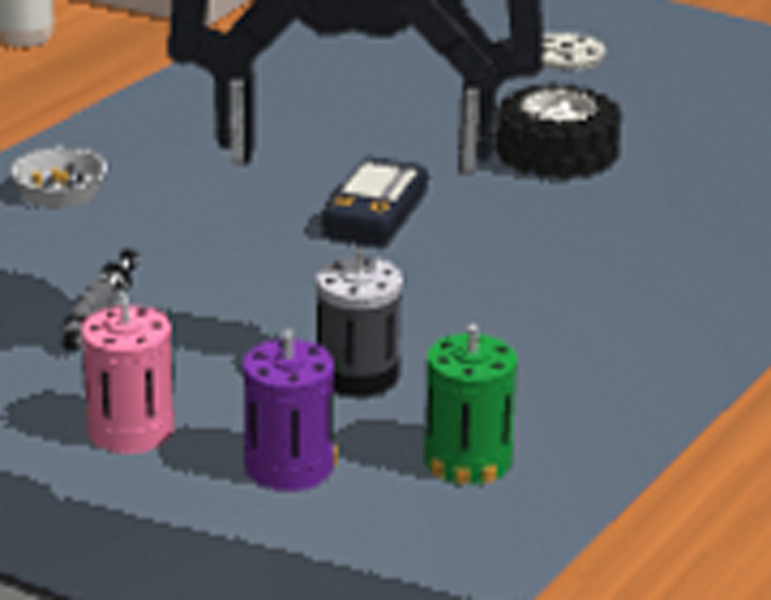

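The jaws line up on either side of the dark-can, bright-plate motor (360,325); purple and green are clear of the finger line. Descending.

Call:
send_rows --moves '[0, 0, 15, 0, 0, 0, 30, 0, 0, 0, 45, 0, 0, 0, 60, 0, 0, 0, 70, 0, 0, 0, 77, 0, 0, 0, 77, 0, 0, 0, 77, 0]'

```text
clock: 33.0
tcp_pos: [0.4621, -0.0563, 0.0137]
orientation: [1.577, 2.717, 0.001]
contact_force: [0.1, 0.1, 0.5]
grip_width: 0.0855
```

```bash
python3 - <<'E'
from h import *
plan(461.5,-56.5,14,30)
f=r.grab_frame("side")
a=cv2.resize(f["img"][180:320,260:440,::-1],(771,600),interpolation=cv2.INTER_CUBIC); cv2.imwrite("pics/m2.png",a)
E
```

```text
shift [ 0.2 -0.6 -0.3] turn -0.3 or 179.7 | tcp [462.1 -56.3  13.7] jaw 29.7 tilt 0.03 w 85.5 F [0.1 0.1 0.5] j [-0.37  0.53  0.44  2.22 -0.49  0.48  0.97] t 33.0
```

View pics/m2.png

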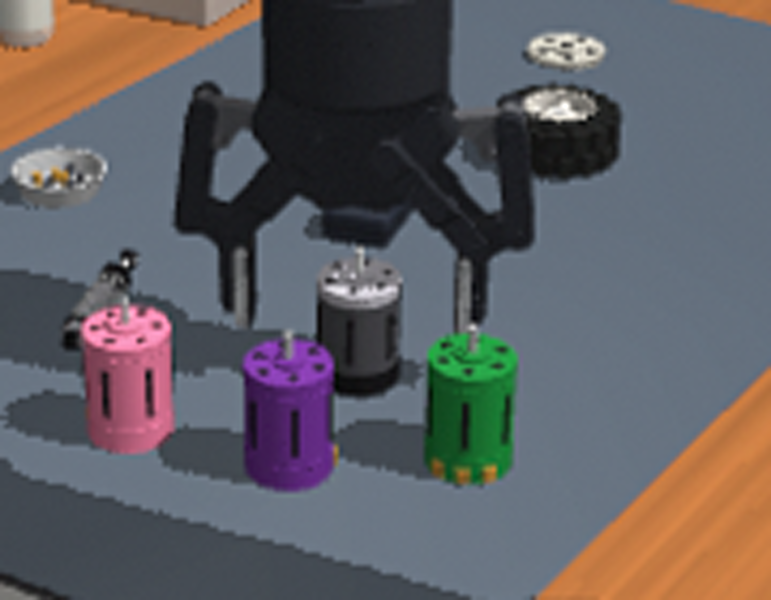

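Call:
send_rows --moves '[0, 0, 0, 0, 0, 0, 0, 0, 0, 0, 0, 0, 0, 0, 0, 0, 0, 0, 0, 0, 0, 0, 0, 0, 0, 0, 0, 0, 0, 0, 0, 0]' --hand 1 --newtons 70

```text
clock: 34.05
tcp_pos: [0.4619, -0.0563, 0.0138]
orientation: [-1.577, -2.717, -0.001]
contact_force: [-1.5, 0.2, 6.2]
grip_width: 0.0348
```

Call:
send_rows --moves '[0, 0, -15, 0, 0, 0, -30, 0, 0, 0, -60, 0, 0, 0, -100, 0, 0, 0, -150, 0, 0, 0, -150, 0, 0, 0, -150, 0]'

```text
clock: 34.92
tcp_pos: [0.4613, -0.0559, 0.1634]
orientation: [-1.576, -2.717, -0.001]
contact_force: [-1.0, -0.4, -2.0]
grip_width: 0.0349
```

```bash
python3 - <<'E'
from h import *
plan(568.5,304,160,30)
f=r.grab_frame("side")
a=cv2.resize(f["img"][120:320,240:460,::-1],(660,600),interpolation=cv2.INTER_CUBIC); cv2.imwrite("pics/m3.png",a)
E
```

```text
shift [259.2 271.7   3.7] turn -0.2 or 179.8 | tcp [461.3 -55.9 163.4] jaw 29.8 tilt 0.05 w 34.9 F [-1.  -0.4 -2. ] j [-0.59  0.25  0.68  2.14 -0.22  0.81  0.74] t 34.925
```

View pics/m3.png

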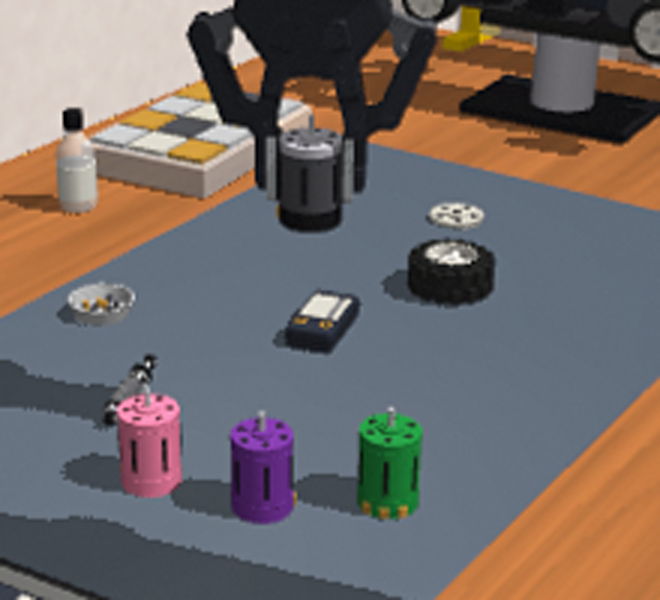

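The motor is held upright at (310,180), and the decoys stand undisturbed. Carrying it to the small round recess.

Call:
send_rows --moves '[34, 36, 0, 0, 70, 73, 0, 0, 105, 110, 0, 0, 140, 147, 0, 0, 175, 184, 0, 0, 210, 220, 0, 0, 240, 252, 0, 0, 259, 271, 0, 0]'

```text
clock: 35.98
tcp_pos: [0.5677, 0.3053, 0.1608]
orientation: [-1.573, -2.717, 0.005]
contact_force: [0.2, -0.8, -1.8]
grip_width: 0.0343
```

Call:
send_rows --moves '[0, 0, 40, 0, 0, 0, 80, 0, 0, 0, 105, 0, 0, 0, 115, 0, 0, 0, 115, 0, 0, 0, 115, 0]'

```text
clock: 36.72
tcp_pos: [0.5694, 0.3032, 0.0493]
orientation: [1.577, 2.716, 0.002]
contact_force: [-0.0, -0.6, -1.0]
grip_width: 0.0346
```

```bash
python3 - <<'E'
from h import *
plan(568.5,304,32,30)
f=r.grab_frame("side")
a=cv2.resize(f["img"][270:390,60:220,::-1],(800,600),interpolation=cv2.INTER_CUBIC); cv2.imwrite("pics/m4.png",a)
E
```

```text
shift [ 1.1 -0.4 17.3] turn -0.3 or 179.7 | tcp [569.4 303.2  49.3] jaw 29.7 tilt 0.08 w 34.6 F [-0.  -0.6 -1. ] j [-0.91  0.68  0.47  1.79 -0.42  0.77  0.29] t 36.725
```

View pics/m4.png

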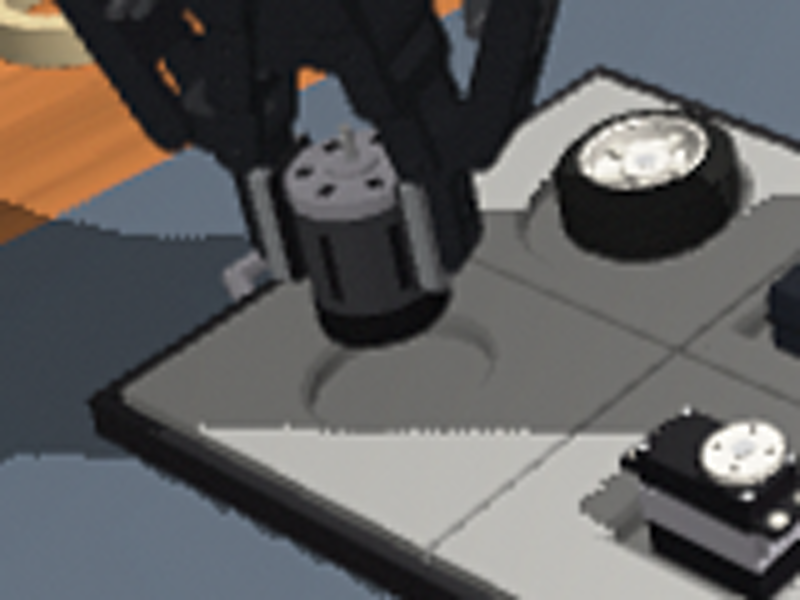

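Call:
send_rows --moves '[0, 0, 6, 0, 0, 0, 12, 0, 0, 0, 18, 0, 0, 0, 18, 0, 0, 0, 18, 0]'

```text
clock: 37.4
tcp_pos: [0.5687, 0.303, 0.0304]
orientation: [1.577, 2.717, -0.0]
contact_force: [-0.7, 0.1, -1.8]
grip_width: 0.0347
```

```bash
python3 - <<'E'
from h import *
plan(568.5,304,21,30)
f=r.grab_frame("side")
a=cv2.resize(f["img"][270:390,60:220,::-1],(800,600),interpolation=cv2.INTER_CUBIC); cv2.imwrite("pics/m5.png",a)
E
```

```text
shift [1.  0.3 9.4] turn -0.3 or 179.7 | tcp [568.7 303.   30.4] jaw 29.7 tilt 0.0 w 34.7 F [-0.7  0.1 -1.8] j [-0.9   0.71  0.45  1.79 -0.43  0.74  0.3 ] t 37.4
```

View pics/m5.png

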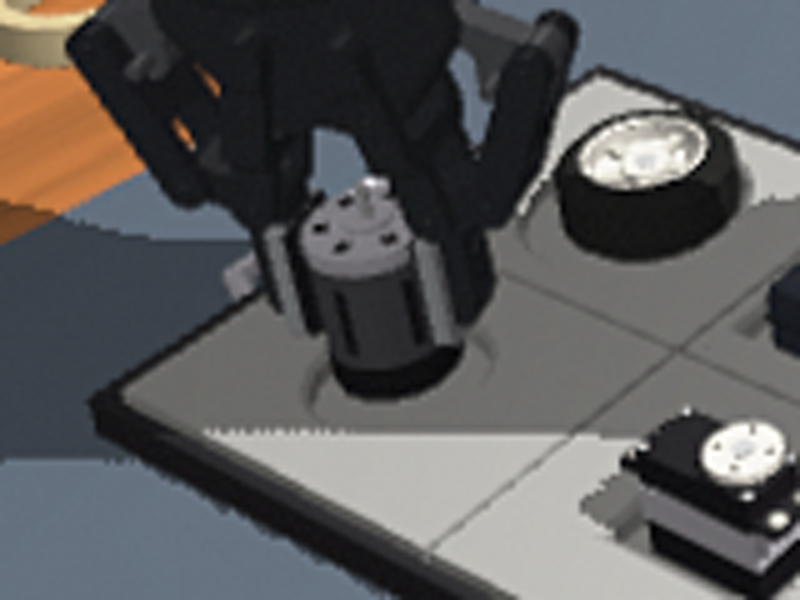

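The motor base (397,365) is over the recess centre (400,375). Lowering.

Call:
send_rows --moves '[1, 0, 3, 0, 1, 0, 6, 0, 1, 0, 9, 0, 1, 0, 9, 0, 1, 0, 9, 0]'

```text
clock: 38.08
tcp_pos: [0.5681, 0.3038, 0.0214]
orientation: [-1.577, -2.717, 0.0]
contact_force: [0.0, -0.4, -2.3]
grip_width: 0.0343
```

Call:
send_rows --moves '[0, 0, 0, 0, 0, 0, 0, 0, 0, 0, 0, 0, 0, 0, 0, 0, 0, 0, -20, 0, 0, 0, -60, 0, 0, 0, -110, 0, 0, 0, -150, 0]' --hand 0

```text
clock: 39.08
tcp_pos: [0.5688, 0.3038, 0.175]
orientation: [1.577, 2.716, 0.004]
contact_force: [0.5, 0.8, -0.2]
grip_width: 0.0853
```

```bash
python3 - <<'E'
from h import *
f=r.grab_frame("side")
a=cv2.resize(f["img"][270:390,60:220,::-1],(800,600),interpolation=cv2.INTER_CUBIC); cv2.imwrite("pics/m6.png",a)
plan(500,0,170,30)
E
```

```text
shift [-229.4 -213.2    8.1] turn -0.3 or 179.7 | tcp [571.6 304.8 180.4] jaw 29.7 tilt 0.58 w 85.3 F [ 2.7 -0.1  3.1] j [-0.98  0.53  0.56  1.71 -0.33  0.99  0.21] t 39.125
```

View pics/m6.png

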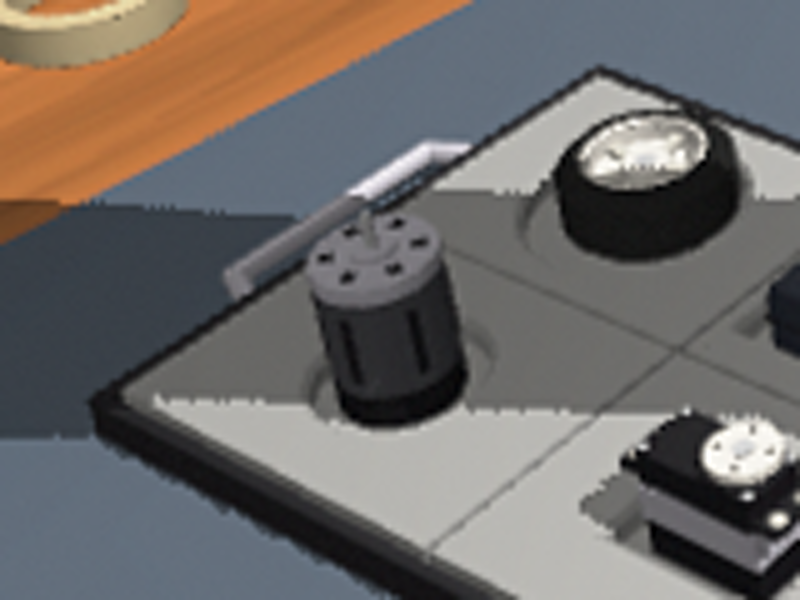

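The motor stands in its recess (390,330). Moving the arm aside for a final check of both views.

Call:
send_rows --moves '[-60, -55, 0, 0, -120, -110, 0, 0, -170, -150, -20, 0, -230, -210, -40, 0, -280, -210, -40, 0, -330, -210, -40, 0, -330, -210, -40, 0, -330, -210, -40, 0]'

```text
clock: 40.12
tcp_pos: [0.5498, -0.0903, 0.2129]
orientation: [1.583, 2.711, 0.0]
contact_force: [-0.3, 0.2, 0.2]
grip_width: 0.0851
```

```bash
python3 - <<'E'
from h import *
f=r.grab_frame("side");g=r.grab_frame("top")
cv2.imwrite("pics/f_s.png",cv2.resize(f["img"][260:430,70:320,::-1],(800,544),interpolation=cv2.INTER_CUBIC))
cv2.imwrite("pics/f_t.png",cv2.resize(g["img"][155:310,115:245,::-1],(500,596),interpolation=cv2.INTER_CUBIC))
cv2.imwrite("pics/f_full.png",g["img"][:,:,::-1])
E
```

```text
(no output)
```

View pics/f_s.png

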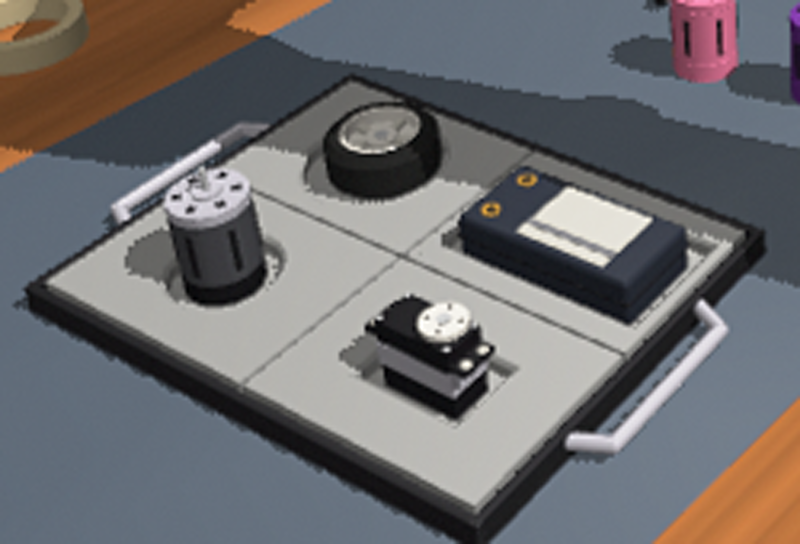

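View pics/f_t.png

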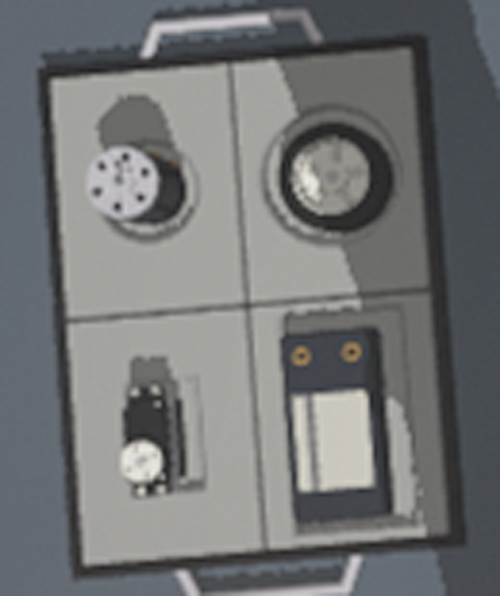

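View pics/f_full.png

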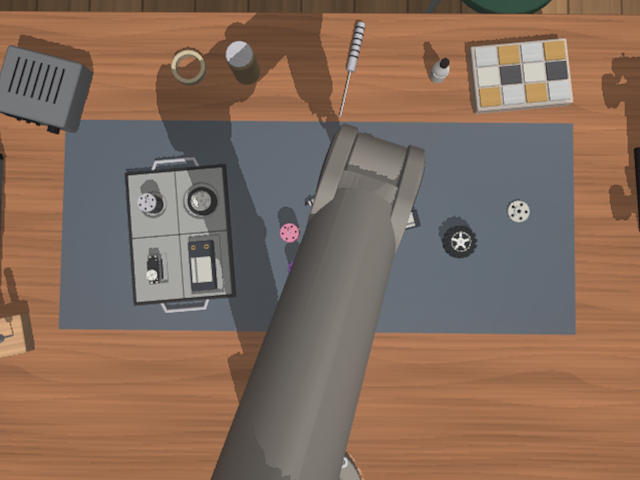

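```bash
python3 - <<'E'
from h import *
f=r.grab_frame("side");g=r.grab_frame("top")
P=lambda f:np.diag([1,1,1])@f["mtx"]@np.diag([1,-1,-1])@f["world_to_cam"][:3]
st=500/130; ss=3.2
T=lambda u,v:(u/st+114.6,v/st+154.6); S=lambda u,v:(u/ss+69.7,v/ss+259.7)
C=np.array([511.2,251.8])if 0 else None
for n,t,s,z in[("motor plate z57",(123,184),(207,198),.057),("wheel hub",(333,175),(381,130),.029),("horn z49",(143,462),(444,321),.049),("batt label centre z32",(335,440),(588,225),.032)]:
    X=cv2.triangulatePoints(P(g),P(f),np.array(T(*t)).reshape(2,1),np.array(S(*s)).reshape(2,1)); X=(X[:3]/X[3]).ravel()*1e3
    print(n,"tri",X.round(1),"top@z",(ray(g,*T(*t),z)*1e3).round(1),"side@z",(ray(f,*S(*s),z)*1e3).round(1))
E
```

```text
motor plate z57 tri [568.5 304.2  54.3] top@z [568.9 304.   57. ] side@z [563.9 305.6  57. ]
wheel hub tri [575.9 205.4  30.5] top@z [577.  206.8  29. ] side@z [576.2 203.4  29. ]
horn z49 tri [431.1 292.8  47.8] top@z [431.9 293.1  49. ] side@z [428.7 293.   49. ]
batt label centre z32 tri [441.9 201.1  31.5] top@z [443.2 202.2  32. ] side@z [439.5 200.4  32. ]
```

All heights and positions agree with seated parts. Handing in.

```bash
python3 -c "
from h import *
o=r.get_obs(); print(abs(o['qvel']).max(),o['contact_force'],o['clock']); print(r.hand_in())"
```

```text
0.0059542213824406495 [-0.18041711  0.41226072 -0.20539734] 40.325
the job is handed in; nothing more can be done
None
```

I set the smooth-tyred wheel, the larger battery pack, the steering servo and the silver-plate motor in their recesses. The job was handed in at about 40 s of robot time; no verdict was reported.

- **Seating:** the final top and side pictures show all four parts upright inside their recesses. Measured across both views, the tops were at 54 mm (motor), 48 mm (servo horn) and 31.5 mm (battery). Seated values would be 57, 49 and 32 mm, so the motor reads about 3 mm low.
- **Wheel:** I did not have a known height for its hub, so its seating rests on the pictures and on the depth it was lowered to.
- **Centring:** the motor, servo and wheel are off their recess centres by about 1, 4 and 5 mm, against a limit of 13 mm. I did not compute a centre offset for the battery, but the pictures show it inside its recess.
- **Disagreement:** the side camera read recess and part positions about 3–8 mm lower in x than the top camera. I split the difference when placing.
- **Look-alikes:** the block-tread wheel and the smaller battery pack were never touched. I did not re-measure them, and the arm partly hid the smaller pack in the last top picture. No large contact force showed at any reading, and the arm ended clear of everything.

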